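Check a chassis corner with a wide-base square

ROBOT

A 6-joint arm with a two-finger parallel gripper is mounted at the origin on the work surface. World frame = base frame: x ahead of the robot, y to its left, z up, the work surface at z = 0. Lengths are in m, angles in degrees, forces in N, time in s.
With the tool pointing down it reaches from about 0.375 to 0.9 m from the base axis. Payload 3.1 kg.
Tool frame: the origin (TCP) lies midway between the tips of the shut fingers; the grasp point (between the pads) lies 19 mm behind it; x points along the fingers, z is the direction in which the jaws open and shut, and the axes are right-handed (so a half turn about x gives the same grasp; the last joint's range is limited). The gripper opens to 87 mm and grips with 3 to 60 N. Pads are 19 mm wide; open, the fingers measure 117 mm over their backs; the gripper's body (75 mm by 190 mm) begins 51 mm behind the grasp point.
Start: joints at [-10.227, 30.224, 82.088, -0, 67.689, -10.227], TCP at [0.625, 0, 0.223] pointing down, gripper open.
Joint ranges: [-176.69, 176.69], [-43.24, 126.21], [12.49, 139.97], [-82, 262], [0, 151.66], [-163.58, 163.58]. Speed limits (degrees/s): [159.86, 159.86, 180, 180, 180, 180].

INTERFACE

Orientations are given as a 3x3 rotation matrix whose columns are the frame's x, y, z axes.
In Python, from rig import * gives the robot as it stands.
- The arm moves only by the tool play_rows, never from a script. Its argument "rows" is a list that holds one entry, the list of rows, each a list of 7 numbers: the shift along the tool's x, y, z in m, then the turn, a rotation vector about the tool's x, y, z in degrees, then the finger opening in m, from 0 to 0.087. A call has 1 to 12 rows; each row is the pose to reach, as a shift and turn from the pose commanded when the call began, along the tool's axes at that moment; what a row does not reach only later rows make up. A row lasts 1/10 s, in which the tool goes at most 50 mm and 8.59 degrees, less where a joint would pass 70% of its speed; a pose out of reach is approached as far as the arm can. A call with a gripper value outside its range is refused whole. The fingers move at their own pace and stop on an object; the grip force is fixed at half the most. Time passes only in rows, so rows that repeat a pose let the fingers close. It gives the time, the measured TCP pose, the force and the opening at its end, in the units of the state.
- read_state(): the state, without advancing time (a new reading comes with each control period).
- capture(name): name is "scene" or "side" or "wrist"; returns a dict with "pixels" (420x560x3 uint8, red, green, blue), "intrinsics" (3x3 intrinsics, pixels), "rvec" (rotation vector, rad) and "tvec" (3), from world to camera coordinates, as OpenCV has them. Camera axes: x right, y down, z forward; pixel columns grow to the right and rows downward; lengths in m; the calibration is good to about 2 mm. The wrist camera is an equidistant fisheye: a pixel r from the principal point sees the ray r / f radians off the axis. A picture is of the moment at which its call begins. There is no depth.
- hand_in(): hands the job in, once; it reports no verdict.
Trained networks look in the newest picture that a camera, given by its name, has taken for a name from the list of things; names that differ only in an ending like _2 or _b are one class to them, and where a whole thing is asked for, a point or a joint stands for the part that bears it (a point fixed in the world has none). Each returns a list of dicts, best first, with "p" (0 to 1); they miss things now and then, are a little off and sometimes report something else, mostly with a low value. They report only what shows in the picture. A call takes as long as a camera call. They do not tell look-alikes from the thing itself.
- trace(camera, target): "mask" (420x560 bool, what is visible of it) and "at" ([column, row] in pixels, amid what is visible of it).
The state is a dict: "time_s": time; "joint_positions": joint angles; "qvel": joint speeds; "tau": joint torques, N m; "position": TCP position; "tcp_rot": TCP orientation; "force": force on the tool from outside, world axes, zero at the start; "moment": the same for the moment, N m; "opening": opening from 0.0 (shut) to 1.0 (fully open).
Only numpy, scipy, OpenCV 4.12 (cv2) and the standard library are available. Lean on these libraries where they do the work, as an engineer would, in place of code of your own. Each camera call takes 0.05 s, during which the arm holds its last target.

TASK

Check that the side panel on the sloped work holder stands square to its chassis plate: pick the steel square up from the rubber mat, set its base flat on the plate about the middle of the panel's width, and press it gently into the corner, base on the plate and back of the blade against the panel without a gap, holding it there for at least two seconds. Then stand the square upright on the mat again, set down and not dropped, and let go; leave the bottle, the jar and the circuit board where they are.

Things in the scene. Friction and masses are not known exactly. Their poses are not given: they have to be found in the camera images.
- square: wide-base try square standing upright, loose, about 0.3 kg. Dark steel base bar 30 (x) x 100 (y) x 16 mm high; bright steel blade, to be gripped across its 10 mm thickness (x = -5 to 5), spans y = 24 to 50 and rises to 110 mm above the underside. Back of the blade and +y end of the base form one plane, y = +50 mm. Origin: centre of the base's underside; z up along the blade
- heel (a point): point on the square: lower outer corner, under the back of the blade, at (0, 50, 0) mm of the square; axes as the square
- toe (a point): point on the square: other end of the base's underside, at (0, -50, 0) mm; axes as the square
- blade_top (a point): point on the square: top of the back of the blade, at (0, 50, 110) mm; axes as the square
- corner (a point): middle of the inside corner line between chassis plate and side panel. z: the plate's normal, leaning 23 to 36 degrees from vertical down the slope, roughly to the robot's right; z = 0 is the plate's upper face. y: along the plate towards the panel (roughly towards the robot), y = 0 is its inner face. x: along the corner line, up the slope. When the square is in the corner, heel lies here and its axes match these
- plate: aluminium plate 120 (x) x 184 (y) x 4 mm, fixed on the sloped holder, firm under 20 N; side panel 110 (x) x 4 x 90 mm high on its +y end, inner face y = 80. Grey strip 12 mm high at x = 41 to 55, y = -50 to 10; else free. Holder base 160 x 210 x 18 mm; all below 0.2 m. Origin: centre of the plate's underside, axes as corner, which is at (0, 80, 4) mm
- mat: black rubber tool mat fixed on the bench, 150 (x) x 170 (y) x 4 mm thick; the square stands on it at the start. Origin: centre of its underside; z up
- bottle: amber bottle with a white trigger head, 48 mm diameter, 166 mm high; loose bystander; origin: centre of its underside
- jar: white jar with grey cap, 48 mm diameter, 55 mm high; loose bystander; origin: centre of its underside
- board: green circuit board with components, 60 (x) x 100 (y) x 22 mm, lying on the bench; loose bystander; origin: centre of its underside
Things that resemble listed ones, but are neither listed nor needed, are in the scene too. Of the things that look like the square, take the one that is farthest from the robot's base at the start.

How it is judged:
By the outcome, as a careful person would: the job done as asked, in the order asked, and still so for the second after the job is handed in, with the robot touching nothing.
It also fails if it takes over 62 s, if anything falls off the work surface, if the arm or the gripper's body presses on something with over 40 N, if the wrist force passes 120 N, or if a joint passes its speed limit or range.

## Working session

There is one attempt and no reset: what is moved stays moved. The work goes in short steps, Python scripts to look and compute and a tool call to move; the robot and the scene stay as the last step left them, time stands still between calls to the robot, and variables do not carry over. Pictures are saved under pics/ and viewed, and the job is handed in when it is done.

Besides the shell and the picture viewer there is one more tool, called after "Emit:" as name([rows], argument=value, ...), one row to a line, values as JSON. play_rows: Moves the arm, as the interface text tells. Its arguments: {"type":"object","properties":{"rows":{"type":"array"}},"required":["rows"]}

```bash
ls; mkdir -p pics; cat > h.py <<'E'
from rig import *
import numpy as np, cv2
def cap(n,save=None):
    d=capture(n)
    if save: cv2.imwrite('pics/'+save,cv2.cvtColor(d['pixels'],cv2.COLOR_RGB2BGR))
    return d
E
python3 - <<'E'
from h import *
import pickle
s=read_state();print({k:np.round(v,3).tolist() for k,v in s.items()})
D={}
for n in ['scene','side','wrist']:
    D[n]=cap(n,n+'0.png'); d=D[n]
    R=cv2.Rodrigues(np.array(d['rvec']))[0]
    print(n,np.round(d['intrinsics'],1).tolist(),np.round(-R.T@np.array(d['tvec']).ravel(),3),np.round(R[2],3))
    for t in ['square','plate','mat','bottle','jar','board','heel','toe','blade_top','corner']:
        try: print(n,t,[(round(r['p'],2),np.round(r['at']).tolist(),int(r['mask'].sum())) for r in trace(n,t)])
        except Exception as e: print(n,t,e)
pickle.dump(D,open('D0.pkl','wb'))
E
```

```text
pics
{'time_s': 0.0, 'joint_positions': [-10.228, 30.282, 82.158, 0.001, 67.689, -10.226], 'qvel': [0.022, -0.012, -0.03, -0.133, -0.055, 0.082], 'tau': [-0.001, -44.005, -17.659, 0.063, 0.058, -0.0], 'position': [0.624, 0.0, 0.222], 'tcp_rot': [[-0.002, 0.0, 1.0], [0.0, 1.0, -0.0], [-1.0, 0.0, -0.002]], 'force': [1.363, 0.656, 1.364], 'moment': [-0.026, 0.032, -0.044], 'opening': 1.002}
scene [[439.6, 0.0, 276.8], [0.0, 439.6, 206.1], [0.0, 0.0, 1.0]] [ 1.134 -0.491  0.796] [-0.563  0.505 -0.654]
scene square [(0.8, [332.0, 217.0], 675), (0.73, [289.0, 183.0], 193), (0.56, [313.0, 144.0], 116)]
scene plate [(0.81, [174.0, 264.0], 5766)]
scene mat [(0.75, [336.0, 224.0], 1645)]
scene bottle [(0.98, [319.0, 261.0], 1226)]
scene jar [(0.92, [242.0, 216.0], 441)]
scene board [(0.66, [319.0, 332.0], 1250)]
scene heel [(0.68, [289.0, 181.0], 214), (0.61, [328.0, 213.0], 705), (0.52, [314.0, 146.0], 125)]
scene toe [(0.84, [327.0, 216.0], 680), (0.46, [287.0, 182.0], 173), (0.44, [315.0, 144.0], 122)]
scene blade_top [(0.76, [289.0, 176.0], 206), (0.72, [329.0, 212.0], 767), (0.54, [316.0,
[... 1068 characters left out ...]
09)]
wrist [[325.2, 0.0, 279.5], [0.0, 325.2, 214.4], [0.0, 0.0, 1.0]] [0.625 0.078 0.384] [ 0.001 -0.284 -0.959]
wrist square [(0.89, [249.0, 13.0], 2704), (0.63, [103.0, 20.0], 1589), (0.6, [33.0, 6.0], 115)]
wrist plate []
wrist mat [(0.55, [252.0, 62.0], 9747)]
wrist bottle [(0.61, [375.0, 197.0], 4221)]
wrist jar [(0.97, [121.0, 190.0], 1670)]
wrist board [(0.95, [410.0, 246.0], 2370)]
wrist heel [(0.67, [245.0, 12.0], 2768), (0.57, [38.0, 4.0], 110), (0.55, [109.0, 25.0], 1609)]
wrist toe [(0.96, [106.0, 23.0], 1643), (0.62, [39.0, 6.0], 91), (0.58, [246.0, 13.0], 2691)]
wrist blade_top [(0.93, [106.0, 20.0], 1644), (0.58, [245.0, 18.0], 2683), (0.44, [34.0, 4.0], 108)]
wrist corner []
```

View pics/scene0.png

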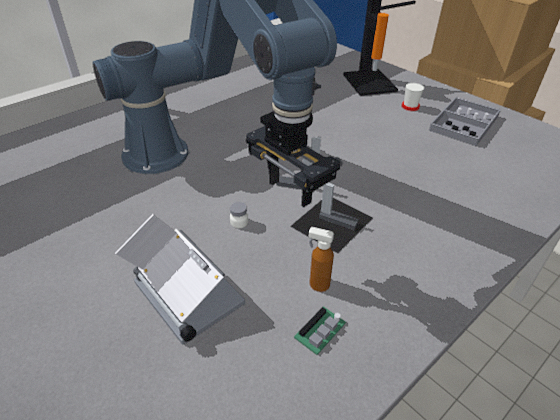

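View pics/side0.png

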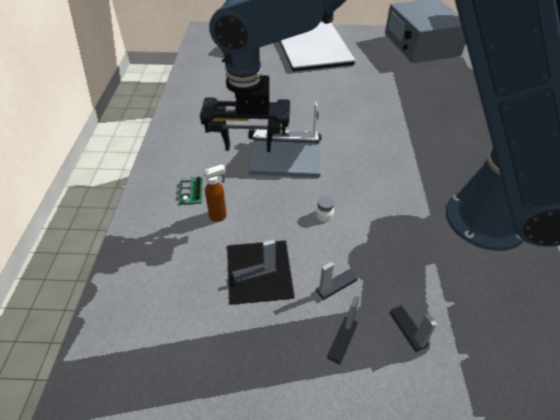

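View pics/wrist0.png

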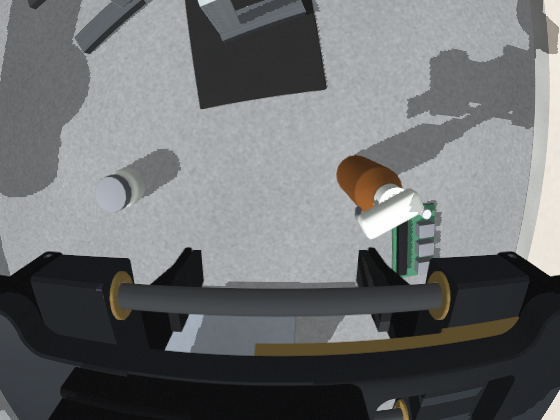

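```bash
python3 - <<'E'
import pickle,cv2,numpy as np
D=pickle.load(open('D0.pkl','rb'))
def crop(n,x0,y0,x1,y1,s): 
    p=cv2.cvtColor(D[n]['pixels'],cv2.COLOR_RGB2BGR)[y0:y1,x0:x1]
    return cv2.resize(p,None,fx=s,fy=s,interpolation=cv2.INTER_CUBIC)
a=crop('scene',110,205,250,345,4); b=crop('side',220,95,360,185,4)
cv2.imwrite('pics/c1.png',a);cv2.imwrite('pics/c2.png',b)
c=crop('scene',285,170,380,250,4);d=crop('side',220,235,300,310,4)
h=max(c.shape[0],d.shape[0]);pad=lambda i:cv2.copyMakeBorder(i,0,h-i.shape[0],0,10,0)
cv2.imwrite('pics/c3.png',np.hstack([pad(c),pad(d)]))
E
```

```text
(no output)
```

View pics/c1.png

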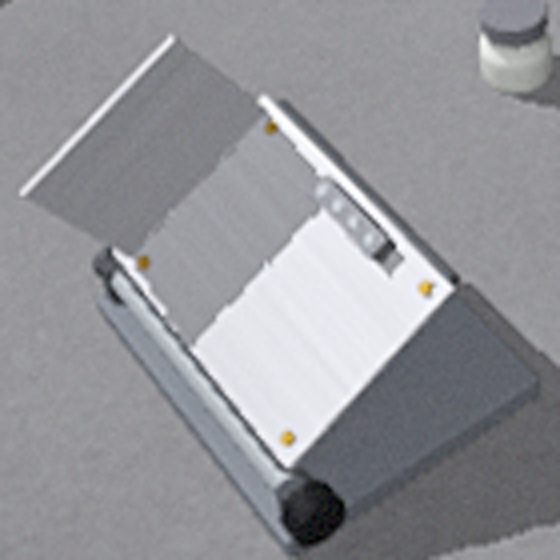

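View pics/c2.png

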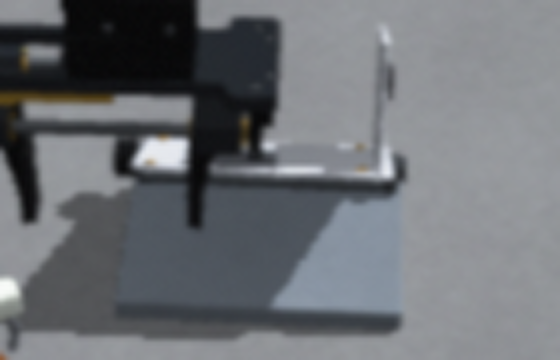

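View pics/c3.png

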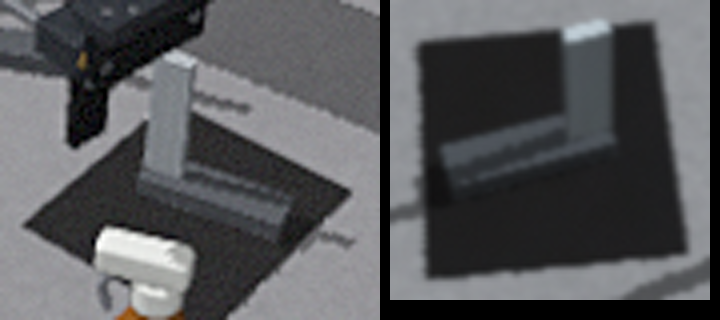

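```bash
cat >> h.py <<'E'
from scipy.optimize import minimize
from scipy.spatial.transform import Rotation as Ro
def proj(d,P,fish=False):
    P=np.atleast_2d(np.asarray(P,float)); R=cv2.Rodrigues(np.array(d['rvec'],float))[0]
    c=P@R.T+np.array(d['tvec'],float).ravel(); K=np.array(d['intrinsics'])
    if fish:
        r=np.hypot(c[:,0],c[:,1]);th=np.arctan2(r,c[:,2]);u=c[:,:2]/np.maximum(r,1e-9)[:,None]*th[:,None]
    else: u=c[:,:2]/c[:,2:]
    return np.c_[K[0,0]*u[:,0]+K[0,2],K[1,1]*u[:,1]+K[1,2]]
def box(a,b): return np.array([[x,y,z] for x in (a[0],b[0]) for y in (a[1],b[1]) for z in (a[2],b[2])])/1000.
SQ=[box((-15,-50,0),(15,50,16)),box((-5,24,0),(5,50,110))]
PL=[box((-60,-92,0),(60,92,4)),box((-55,80,4),(55,84,94))]
def render(d,boxes,R,t,S=4,fish=False):
    m=np.zeros((420*S,560*S),np.uint8)
    for b in boxes:
        p=proj(d,b@R.T+t,fish); h=cv2.convexHull(np.round((p+.5)*S*16).astype(np.int32))
        cv2.fillConvexPoly(m,h,255,shift=4)
    return cv2.resize(m,(560,420),interpolation=cv2.INTER_AREA)/255.
def outline(img,d,boxes,R,t,s,off,col=(0,0,255),fish=False):
    E=[(0,1),(2,3),(4,5),(6,7),(0,2),(1,3),(4,6),(5,7),(0,4),(1,5),(2,6),(3,7)]
    for b in boxes:
        w=b@R.T+t
        for i,j in E:
            L=np.array([w[i]*(1-k)+w[j]*k for k in np.linspace(0,1,12)])
            p=(proj(d,L,fish)-off+.5)*s
            cv2.polylines(img,[np.round(p).astype(np.int32)],False,col,1,cv2.LINE_AA)
def crop(d,x0,y0,x1,y1,s):
    return cv2.resize(cv2.cvtColor(d['pixels'],cv2.COLOR_RGB2BGR)[y0:y1,x0:x1],None,fx=s,fy=s,interpolation=cv2.INTER_CUBIC)
E
python3 - <<'E'
from h import *
import pickle
D=pickle.load(open('D0.pkl','rb'))
M={}
for n,at in (('scene',(332,217)),('side',(263,268))):
    cap(n)
    r=[r for r in trace(n,'square') if np.hypot(*(np.array(r['at'])-at))<15][0]; M[n]=r['mask'].astype(float)
pickle.dump(M,open('M0.pkl','wb'))
def cost(p,ns=('scene','side')):
    R=Ro.from_euler('z',p[2]*10,degrees=True).as_matrix();c=0
    for n in ns:
        m=render(D[n],SQ,R,[p[0]/10,p[1]/10,.004]); c+=1-np.minimum(m,M[n]).sum()/np.maximum(m,M[n]).sum()
    return c
best=None
for yaw in (70,90,110):
    r=minimize(cost,[6.3,3.0,yaw/10],method='Nelder-Mead',options=dict(initial_simplex=[[6.3,3,yaw/10],[6.8,3,yaw/10],[6.3,3.5,yaw/10],[6.3,3,yaw/10+2]]))
    if best is None or r.fun<best.fun: best=r
    print(yaw,r.x/[10,10,.1],r.fun)
p=best.x
for ns in (('scene',),('side',)):
    r=minimize(cost,p,args=(ns,),method='Nelder-Mead');print(ns,r.x/[10,10,.1],r.fun)
R=Ro.from_euler('z',p[2]*10,degrees=True).as_matrix();t=np.array([p[0]/10,p[1]/10,.004])
ims=[]
for n,(a) in (('scene',(290,170,380,245)),('side',(220,235,300,310))):
    i=crop(D[n],*a,4); i2=i.copy(); outline(i2,D[n],SQ,R,t,4,np.array(a[:2])); ims+=[i2]
h=max(i.shape[0] for i in ims)
cv2.imwrite('pics/f1.png',np.hstack([cv2.copyMakeBorder(i,0,h-i.shape[0],0,8,0) for i in ims]))
E
```

```text
70 [ 0.63  0.3  70.  ] 2.0
90 [  0.60262905   0.20132687 110.26369538] 0.17394081495210634
110 [  0.60264938   0.20162267 110.01107263] 0.17361894050668158
('scene',) [  0.6043343    0.20148506 111.42870993] 0.09306377466791949
('side',) [  0.60202585   0.20108955 110.50299369] 0.06602975915481901
```

View pics/f1.png

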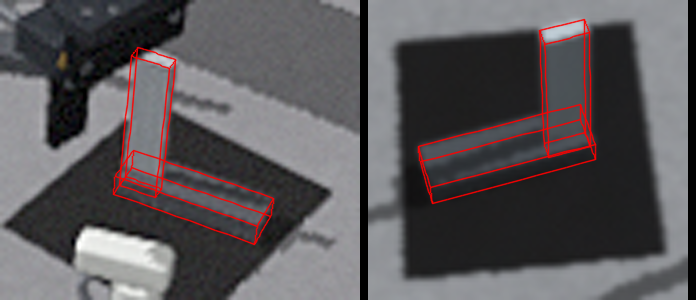

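```bash
cat > fitp.py <<'E'
from h import *
# params: corner pos(3), yaw of plate y axis etc: R = Rz(yaw) * Rx_tilt ; tilt about plate y axis
def RP(yaw,tilt,roll=0):  # z leans down slope = -x side : rotate about y by -tilt
    return Ro.from_euler('ZYX',[yaw,-tilt,roll],degrees=True).as_matrix()
E
python3 - <<'E'
from fitp import *
import pickle
D=pickle.load(open('D0.pkl','rb'))
from scipy.optimize import least_squares
# obj pts (plate frame mm)
obs={'scene':[((55,84,94),(110+174/4,205+38/4)),((-55,84,94),(110+22/4,205+193/4)),((60,-92,4),(110+456/4,205+287/4)),((-60,-92,4),(110+290/4,205+467/4))],
}
def f(p):
    R=RP(p[3]*100,p[4]*100,0); e=[]
    for n,o in obs.items():
        e.append((proj(D[n],np.array([a for a,_ in o])/1000@R.T+p[:3])-np.array([b for _,b in o])).ravel())
    return np.concatenate(e)
r=least_squares(f,[.55,-.3,.1,.9,.3],x_scale=.1)
print(np.round(r.x*[1,1,1,100,100],4),np.round(r.fun,2))
p=r.x;R=RP(p[3]*100,p[4]*100);t=p[:3];print('corner',R@[0,.08,.004]+t,'\n',R)
for n,a,k in (('scene',(110,205,250,345),4),('side',(220,95,340,185),4)):
    i=crop(D[n],*a,k);outline(i,D[n],PL,R,t,k,np.array(a[:2]));cv2.imwrite(f'pics/p_{n}.png',i)
E
```

```text
[ 5.37200e-01 -2.33300e-01  7.08000e-02  8.99973e+01  2.67049e+01] [ 0.18 -0.1  -0.04  0.16 -0.08 -0.13 -0.05  0.07]
corner [ 0.45719832 -0.23511297  0.07439699] 
 [[ 4.20147649e-05 -9.99999999e-01 -2.11357039e-05]
 [ 8.93333160e-01  4.70314623e-05 -4.49394997e-01]
 [ 4.49394997e-01  2.77555756e-17  8.93333161e-01]]
```

View pics/p_scene.png

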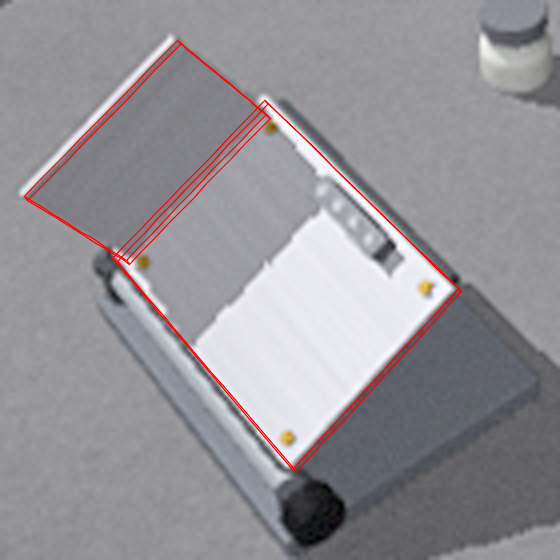

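View pics/p_side.png

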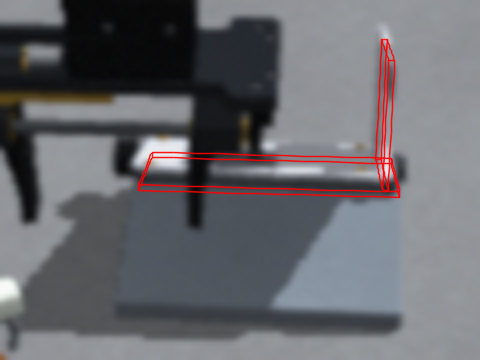

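Emit:
play_rows([
  [[0,0.019,-0.006,7,0,0,0.087],[0,0.038,-0.011,14,0,0,0.087],[0,0.057,-0.017,21,0,0,0.087],[0,0.076,-0.023,28,0,0,0.087],[0,0.095,-0.029,35,0,0,0.087],[0,0.113,-0.034,42,0,0,0.087],[0,0.132,-0.04,49,0,0,0.087],[0,0.151,-0.046,56,0,0,0.087],[0,0.17,-0.051,63,0,0,0.087],[0,0.189,-0.057,70,0,0,0.087],[0,0.189,-0.057,70,0,0,0.087]],
])

```text
time_s: 2.95
position: [0.567, 0.191, 0.2226]
tcp_rot: [[-0.001, 0.939, 0.345], [0.001, 0.345, -0.939], [-1.0, -0.0, -0.001]]
force: [-0.0, 0.1, -0.0]
opening: 0.999
```

```bash
python3 - <<'E'
from h import *
import pickle
s=read_state();print({k:np.round(v,3).tolist() for k,v in s.items()})
D={}
for n in ['scene','side','wrist']:
    D[n]=cap(n,n+'1.png')
    for t in ['square','plate','mat']:
        print(n,t,[(round(r['p'],2),np.round(r['at']).tolist(),int(r['mask'].sum())) for r in trace(n,t)])
        if t=='square' and n=='wrist': D['wm']=[r['mask'] for r in trace(n,t)]
pickle.dump(D,open('D1.pkl','wb'))
i=crop(D['side'],220,85,340,185,6);cv2.imwrite('pics/c4.png',i)
E
```

```text
{'time_s': 2.95, 'joint_positions': [7.907, 28.159, 86.03, 0.044, 65.838, 77.733], 'qvel': [-2.331, 0.186, -0.427, -1.978, -0.411, -6.535], 'tau': [0.62, -42.055, -17.447, 0.188, -0.077, 0.56], 'position': [0.567, 0.191, 0.223], 'tcp_rot': [[-0.001, 0.939, 0.345], [0.001, 0.345, -0.939], [-1.0, -0.0, -0.001]], 'force': [-0.031, 0.15, -0.004], 'moment': [0.011, 0.069, -0.005], 'opening': 0.999}
scene square [(0.87, [288.0, 144.0], 363), (0.81, [304.0, 179.0], 584), (0.66, [317.0, 159.0], 485), (0.57, [331.0, 215.0], 717)]
scene plate [(0.64, [174.0, 264.0], 5801)]
scene mat [(0.7, [335.0, 226.0], 1663)]
side square [(0.86, [416.0, 327.0], 1053), (0.81, [262.0, 266.0], 845), (0.81, [344.0, 336.0], 823), (0.6, [332.0, 283.0], 824)]
side plate [(0.67, [306.0, 138.0], 377)]
side mat [(0.86, [258.0, 277.0], 2876)]
wrist square [(0.95, [212.0, 275.0], 708), (0.82, [119.0, 250.0], 1327), (0.71, [277.0, 163.0], 2624)]
wrist plate [(0.44, [558.0, 269.0], 43)]
wrist mat [(0.59, [296.0, 169.0], 14590)]
```

View pics/c4.png

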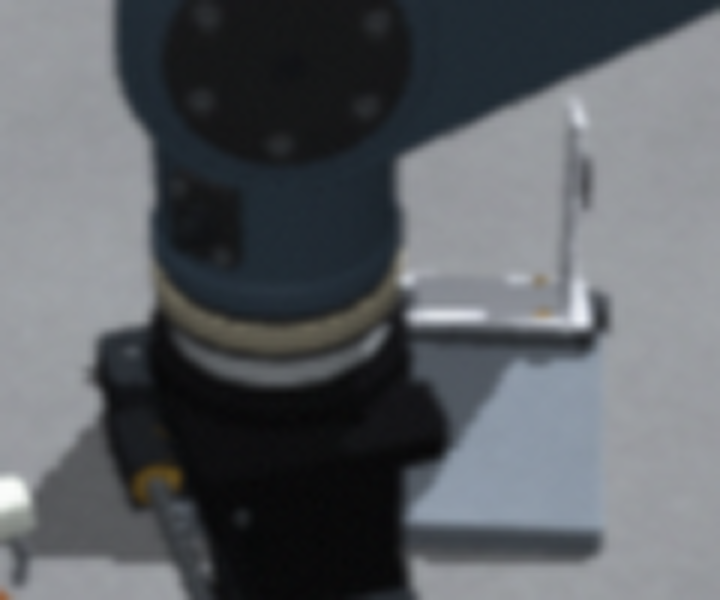

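View pics/wrist1.png

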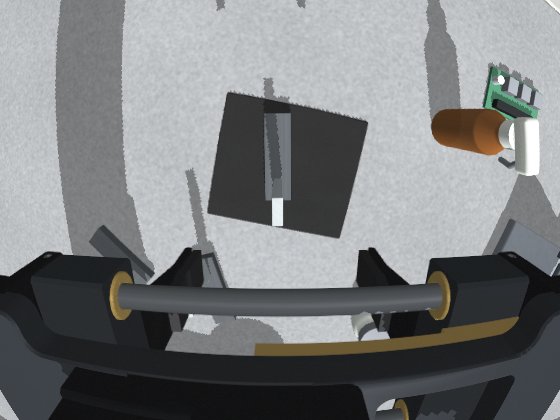

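```bash
python3 - <<'E'
from h import *
import pickle
D=pickle.load(open('D1.pkl','rb'));D0=pickle.load(open('D0.pkl','rb'));M=pickle.load(open('M0.pkl','rb'))
C={'scene':D0['scene'],'side':D0['side'],'wrist':D['wrist']}
M['wrist']=D['wm'][2].astype(float) if D['wm'][2][130:220,265:292].any() else None
def cost(p,ns=('scene','side','wrist')):
    R=Ro.from_euler('z',p[2]*10,degrees=True).as_matrix();c=0
    for n in ns:
        m=render(C[n],SQ,R,[p[0]/10,p[1]/10,.004],fish=n=='wrist'); c+=1-np.minimum(m,M[n]).sum()/np.maximum(m,M[n]).sum()
    return c
p0=np.array([6.03,2.01,11.0])
for ns in (('wrist',),('scene','side','wrist')):
    S=[p0]+[p0+d for d in np.eye(3)*[.1,.1,.3]]
    r=minimize(cost,p0,args=(ns,),method='Nelder-Mead',options=dict(initial_simplex=S));print(ns,r.x/[10,10,.1],r.fun)
p=r.x
R=Ro.from_euler('z',p[2]*10,degrees=True).as_matrix();t=np.array([p[0]/10,p[1]/10,.004])
a=(200,80,380,250);i=crop(C['wrist'],*a,4);outline(i,C['wrist'],SQ,R,t,4,np.array(a[:2]),fish=True);cv2.imwrite('pics/f2.png',i[:600])
print('blade c',R@[0,.037,0]+t)
E
```

```text
('wrist',) [  0.60270476   0.20417035 110.28016159] 0.03762244346212751
('scene', 'side', 'wrist') [  0.60253336   0.20358024 110.58524849] 0.28038326492584853
blade c [0.56789581 0.19057102 0.004     ]
```

View pics/f2.png

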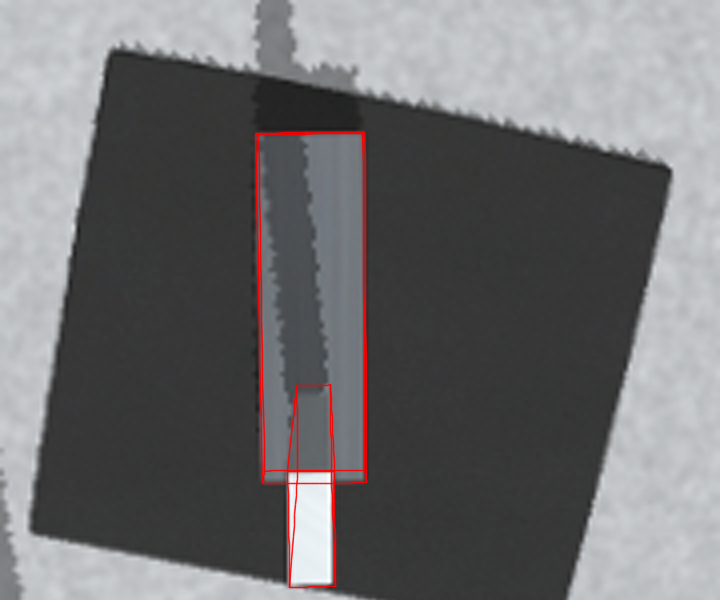

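Emit:
play_rows([
  [[0.03,0.004,0,0,0,0,0.087],[0.06,0.004,0,0,0,0,0.087],[0.09,0.004,0,0,0,0,0.087],[0.12,0.004,0,0,0,0,0.06],[0.138,0.004,0,0,0,0,0.04],[0.146,0.004,0,0,0,0,0.03],[0.146,0.004,0,0,0,0,0.02],[0.146,0.004,0,0,0,0,0],[0.146,0.004,0,0,0,0,0],[0.146,0.004,0,0,0,0,0],[0.146,0.004,0,0,0,0,0],[0.146,0.004,0,0,0,0,0]],
])

```text
time_s: 4.8
position: [0.572, 0.1905, 0.0771]
tcp_rot: [[0.001, 0.94, 0.342], [0.0, 0.342, -0.94], [-1.0, 0.001, 0.0]]
force: [-0.7, -0.8, -0.5]
opening: 0.263
```

```bash
python3 - <<'E'
from h import *
import pickle
s=read_state();print({k:np.round(v,3).tolist() for k,v in s.items()})
D={}
for n in ['scene','side','wrist']: D[n]=cap(n,n+'2.png')
pickle.dump(D,open('D2.pkl','wb'))
i=crop(D['side'],220,85,340,185,6);cv2.imwrite('pics/c5.png',i)
E
```

```text
{'time_s': 4.8, 'joint_positions': [7.807, 39.56, 91.938, -0.0, 48.453, 77.803], 'qvel': [-0.004, 0.252, 0.091, -0.023, -0.059, 0.126], 'tau': [-0.0, -45.528, -12.217, 0.039, -0.072, 0.0], 'position': [0.572, 0.19, 0.077], 'tcp_rot': [[0.001, 0.94, 0.342], [0.0, 0.342, -0.94], [-1.0, 0.001, 0.0]], 'force': [-0.713, -0.795, -0.547], 'moment': [0.024, 0.193, -0.025], 'opening': 0.263}
```

View pics/wrist2.png

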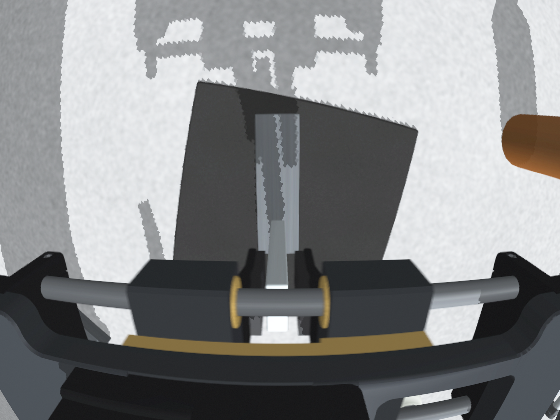

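View pics/side2.png

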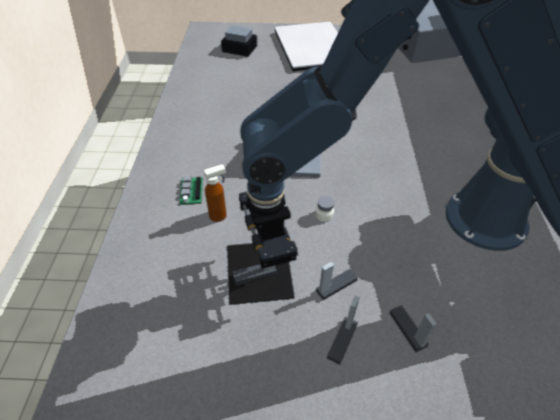

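Emit:
play_rows([
  [[0,0,0,0,0,0,0],[0,0,0,0,0,0,0],[0,0,0,0,0,0,0],[0,0,0,0,0,0,0],[0,0,0,0,0,0,0]],
])

```text
time_s: 5.45
position: [0.5716, 0.1905, 0.0766]
tcp_rot: [[-0.0, 0.94, 0.342], [0.0, 0.342, -0.94], [-1.0, -0.0, -0.0]]
force: [-0.7, 1.1, 1.1]
opening: 0.112
```

Emit:
play_rows([
  [[-0.01,0,0,0,0,0,0],[-0.03,0,0,0,0,0,0],[-0.06,0,0,0,0,0,0],[-0.09,0,0,0,0,0,0],[-0.12,0,0,0,0,0,0],[-0.15,0,0,0,0,0,0],[-0.18,0,0,0,0,0,0],[-0.18,0,0,0,0,0,0]],
])

```text
time_s: 6.25
position: [0.5745, 0.1907, 0.2615]
tcp_rot: [[0.01, 0.94, 0.342], [0.001, 0.342, -0.94], [-1.0, 0.01, 0.002]]
force: [1.0, 0.4, -2.7]
opening: 0.114
```

```bash
python3 - <<'E'
from h import *
import pickle
D={}
for n in ['scene','side','wrist']: D[n]=cap(n,n+'3.png')
pickle.dump(D,open('D3.pkl','wb'))
cv2.imwrite('pics/c6.png',crop(D['side'],220,85,340,185,6))
for n in ('scene','side'):
    for th in ('bottle','jar'):
        r=[r for r in trace(n,th)][0];m=r['mask'];ys,xs=np.nonzero(m)
        print(n,th,r['p'],r['at'],ys.min(),ys.max(),xs.min(),xs.max())
        # foot: bottom pixel ray onto z=0
        for u,v in ((np.median(xs[ys==ys.max()]),ys.max()),):
            d=D[n];R=cv2.Rodrigues(np.array(d['rvec']))[0];c=-R.T@np.ravel(d['tvec']);K=d['intrinsics']
            w=R.T@[(u-K[0][2])/K[0][0],(v-K[1][2])/K[1][1],1];print(c-w*c[2]/w[2])
E
```

```text
scene bottle 0.83 [318.9, 261.2] 228 290 309 332
[0.73045345 0.00281687 0.        ]
scene jar 0.76 [238.1, 214.4] 202 228 230 247
[ 4.47482013e-01 -1.10775809e-02  1.11022302e-16]
side bottle 0.94 [217.0, 195.9] 166 221 204 226
[0.71513559 0.03415323 0.        ]
side jar 0.64 [328.1, 207.6] 196 221 316 333
[4.29397887e-01 2.23479222e-02 1.11022302e-16]
```

View pics/wrist3.png

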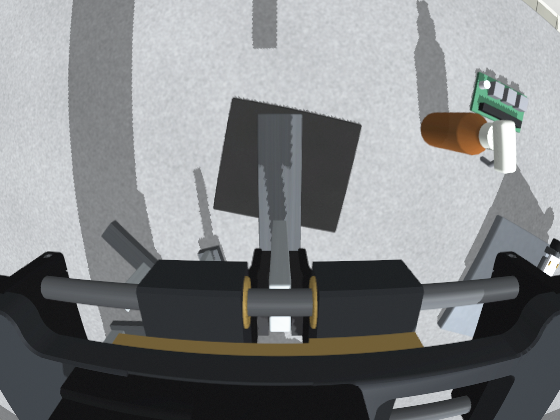

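View pics/side3.png

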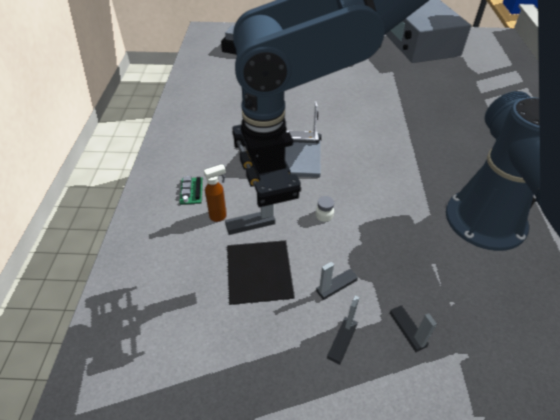

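```bash
cat >> h.py <<'E'
def rel(R0,t0,R1,t1):
    R0=np.array(R0);R1=np.array(R1)
    return np.round(R0.T@(np.array(t1)-t0),4),np.round(Ro.from_matrix(R0.T@R1).as_rotvec(degrees=True),2)
def orth(R): 
    u,_,v=np.linalg.svd(np.array(R));return u@v
def toolR(Rsq): return np.c_[-Rsq[:,2],-Rsq[:,1],-Rsq[:,0]]
def down(yaw): 
    c,s=np.cos(np.radians(yaw)),np.sin(np.radians(yaw)); return np.c_[[0,0,-1],[-s,c,0],[c,s,0]]
E
python3 - <<'E'
from fitp import *
R0=down(-70);print(R0)
R1=toolR(RP(90,26.7));print(R1)
print(rel(R0,[.5718,.1904,.257],R1,[.533,-.294,.195]))
E
```

```text
[[ 0.          0.93969262  0.34202014]
 [ 0.          0.34202014 -0.93969262]
 [-1.          0.          0.        ]]
[[ 5.55111512e-17  1.00000000e+00 -1.66533454e-16]
 [ 4.49318999e-01 -1.66533454e-16 -8.93371388e-01]
 [-8.93371388e-01 -0.00000000e+00 -4.49318999e-01]]
(array([ 0.062 , -0.2021,  0.4419]), array([19.64, 26.43,  4.66]))
```

Emit:
play_rows([
  [[0,-0.005,0.012,0,0,0,0],[0,-0.017,0.038,0,0,0,0],[0,-0.031,0.07,0,0,0,0],[0,-0.045,0.102,0,0,0,0],[0,-0.059,0.134,0,0,0,0],[0,-0.073,0.166,0,0,0,0],[0,-0.087,0.198,0,0,0,0],[0,-0.101,0.23,0,0,0,0]],
])

```text
time_s: 7.4
position: [0.5547, -0.0625, 0.2562]
tcp_rot: [[-0.001, 0.94, 0.342], [-0.0, 0.342, -0.94], [-1.0, -0.001, 0.0]]
force: [1.0, 0.4, -3.0]
opening: 0.113
```

```bash
python3 - <<'E'
from fitp import *
R0=down(-70);t0=np.array([.5718,.1904,.257])+R0@[0,-.101,.230];print(t0)
R1=toolR(RP(90,26.7))
print(rel(R0,t0,R1,[.533,-.294,.195]))
s=read_state();print(np.round(s['position'],4),np.round(s['joint_positions'],1))
E
```

```text
[ 0.55555568 -0.06027334  0.257     ]
(array([ 0.062 , -0.1011,  0.2119]), array([19.64, 26.43,  4.66]))
[ 0.5547 -0.0625  0.2562] [-17.9  22.9  89.5  -0.   67.7  52.2]
```

Emit:
play_rows([
  [[0.002,-0.01,0.021,2,2.6,0.5,0],[0.006,-0.02,0.042,4,5.3,0.9,0],[0.012,-0.03,0.064,6,7.9,1.4,0],[0.019,-0.04,0.085,8,10.6,1.9,0],[0.026,-0.05,0.106,10,13.2,2.3,0],[0.034,-0.061,0.127,12,15.9,2.8,0],[0.042,-0.071,0.148,14,18.5,3.3,0],[0.049,-0.081,0.17,16,21.1,3.7,0],[0.056,-0.091,0.191,18,23.8,4.2,0],[0.062,-0.101,0.212,19.6,26.4,4.7,0],[0.062,-0.101,0.212,19.6,26.4,4.7,0],[0.062,-0.101,0.212,19.6,26.4,4.7,0]],
])

```text
time_s: 8.6
position: [0.5321, -0.2956, 0.1934]
tcp_rot: [[0.001, 1.0, -0.002], [0.449, -0.002, -0.893], [-0.893, -0.0, -0.449]]
force: [0.2, 0.7, -2.5]
opening: 0.112
```

```bash
python3 - <<'E'
from h import *
import pickle
s=read_state();print({k:np.round(v,4).tolist() for k,v in s.items() if k in('time_s','position','tcp_rot','joint_positions','force')})
D={}
for n in ['scene','side','wrist']: D[n]=cap(n,n+'4.png')
pickle.dump(D,open('D4.pkl','wb'))
cv2.imwrite('pics/c7.png',crop(D['side'],220,85,340,185,6))
E
```

```text
{'time_s': 8.6, 'joint_positions': [-48.4478, 38.7293, 75.8247, 17.397, 86.2167, 37.2924], 'position': [0.5321, -0.2956, 0.1934], 'tcp_rot': [[0.0006, 1.0, -0.0016], [0.4491, -0.0017, -0.8935], [-0.8935, -0.0002, -0.4491]], 'force': [0.21, 0.7446, -2.5402]}
```

View pics/wrist4.png

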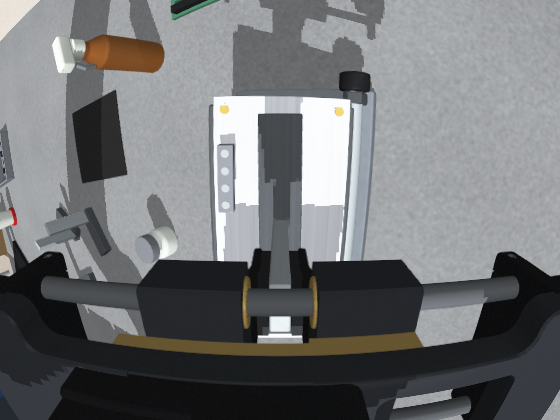

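View pics/c7.png

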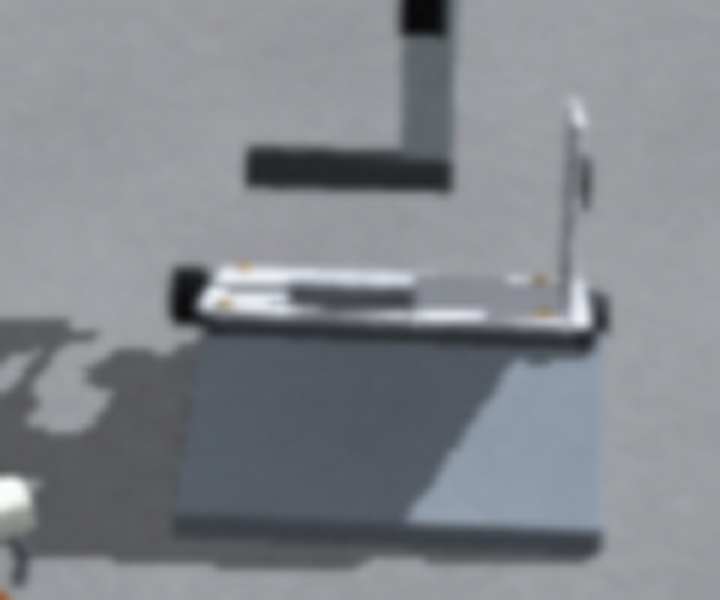

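View pics/scene4.png

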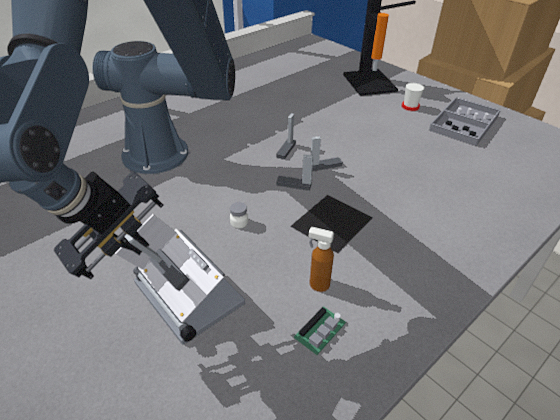

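```bash
python3 - <<'E'
from h import *
import pickle
D=pickle.load(open('D4.pkl','rb'))
cv2.imwrite('pics/c8.png',crop(D['wrist'],200,80,380,270,4)[:600]);cv2.imwrite('pics/c8b.png',crop(D['wrist'],200,180,380,270,4))
E
```

```text
(no output)
```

View pics/c8.png

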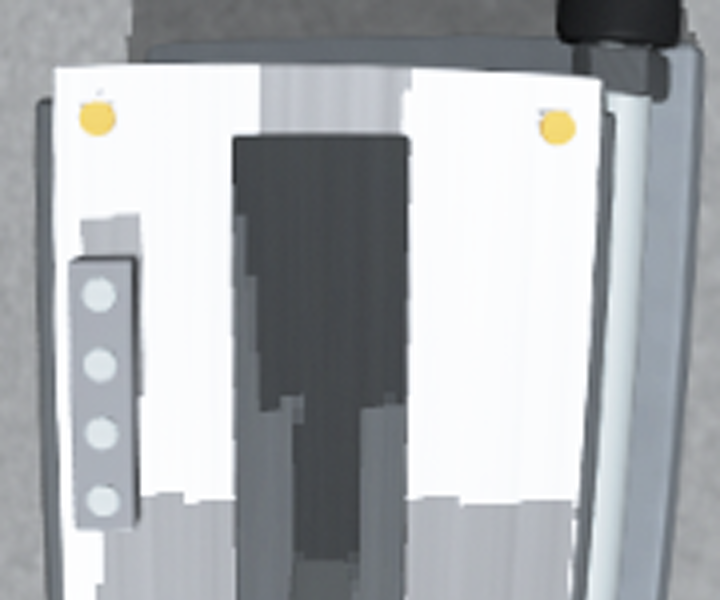

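```bash
cat > fit2.py <<'E'
from fitp import *
import pickle
from scipy.optimize import least_squares
D0=pickle.load(open('D0.pkl','rb'));D4=pickle.load(open('D4.pkl','rb'))
C={'scene':D0['scene'],'side':D4['side'],'wrist':D4['wrist']}
px=lambda s,o,l:[(a,((c[0]+.5)/s-.5+o[0],(c[1]+.5)/s-.5+o[1])) for a,c in l]
obs={'scene':px(4,(110,205),[((55,84,94),(174,37)),((-55,84,94),(21,193)),((60,-92,4),(456,286)),((-60,-92,4),(289,467))]),
'side':px(6,(220,85),[((-60,-92,4),(219,265)),((60,-92,4),(200,315)),((60,92,4),(592,326))]),
'wrist':px(4,(200,80),[((60,-92,4),(54,66)),((-60,-92,4),(603,79)),((55,-50,16),(70,261)),((41,-50,16),(134,257)),((55,10,16),(77,527)),((41,10,16),(133,525))])}
edges=[((60,0,4),(60,70,4),px(4,(200,80),[(0,(64,597))])[0][1]),((-60,0,4),(-60,70,4),px(4,(200,80),[(0,(576,590))])[0][1])]
def f(p,ns=('scene','side','wrist')):
    R=RP(p[3]*100,p[4]*100,p[5]*100 if len(p)>5 else 0); e=[]
    for n in ns:
        o=obs[n];e.append((proj(C[n],np.array([a for a,_ in o])/1000@R.T+p[:3],n=='wrist')-np.array([b for _,b in o])).ravel())
    if 'wrist' in ns:
        for a,b,q in edges:
            L=np.linspace(a,b,60)/1000;u=proj(C['wrist'],L@R.T+p[:3],True)-q
            e.append([np.interp(0,u[:,1],u[:,0])])
    return np.concatenate(e)
if __name__=='__main__':
  x0=[.5372,-.2333,.0708,.9,.267]
  for ns in (('scene',),('side','scene'),('wrist',),('scene','side','wrist')):
   for k in (5,6):
    r=least_squares(f,x0+[0]*(k-5),x_scale=.1,args=(ns,));p=r.x
    R=RP(p[3]*100,p[4]*100,p[5]*100 if k>5 else 0)
    print(ns,np.round(p[:3],4),np.round(p[3:]*100,2),'corner',np.round(R@[0,.08,.004]+p[:3],4),'rms',np.sqrt((r.fun**2).mean()).round(2))
    if k==5 and len(ns)==3: P=p;F=r.fun
  print(np.round(F,1))
  R=RP(P[3]*100,P[4]*100);t=P[:3]
  STR=[box((41,-50,4),(55,10,16))]
  for n,a,k in (('scene',(110,205,250,345),4),('side',(220,85,340,185),6),('wrist',(200,80,380,230),4)):
    i=crop(C[n],*a,k);outline(i,C[n],PL+STR,R,t,k,np.array(a[:2]),fish=n=='wrist');cv2.imwrite(f'pics/q_{n}.png',i)
E
python3 fit2.py
```

```text
('scene',) [ 0.5369 -0.2342  0.0726] [90.11 26.51] corner [ 0.4569 -0.2361  0.0762] rms 0.05
('scene',) [ 0.5373 -0.2343  0.0729] [90.15 26.48 -0.17] corner [ 0.4572 -0.2362  0.0762] rms 0.05
('side', 'scene') [ 0.5419 -0.2364  0.0793] [89.93 26.76] corner [ 0.4619 -0.2381  0.0829] rms 0.46
('side', 'scene') [ 0.5421 -0.2364  0.0791] [90.16 26.63 -0.61] corner [ 0.462  -0.2381  0.0819] rms 0.43
('wrist',) [ 0.5407 -0.2355  0.0779] [88.85 26.25] corner [ 0.4606 -0.2357  0.0815] rms 0.55
('wrist',) [ 0.5407 -0.2355  0.0779] [8.885e+01 2.625e+01 3.000e-02] corner [ 0.4606 -0.2357  0.0815] rms 0.55
('scene', 'side', 'wrist') [ 0.5409 -0.2358  0.0782] [89.02 27.48] corner [ 0.4609 -0.2362  0.0818] rms 0.59
('scene', 'side', 'wrist') [ 0.5409 -0.2358  0.0783] [89.02 27.46  0.13] corner [ 0.4609 -0.2363  0.082 ] rms 0.59
[-0.2 -0.7 -0.5 -0.5 -0.4  0.3 -0.7  0.4  0.4  1.2 -0.5  0.2 -0.4  0.8
  0.2 -0.1 -0.3 -0.8 -0.4 -0.8 -0.2  0.  -0.5  0.4  1.   1.1  0.5 -0.7]
```

View pics/q_side.png

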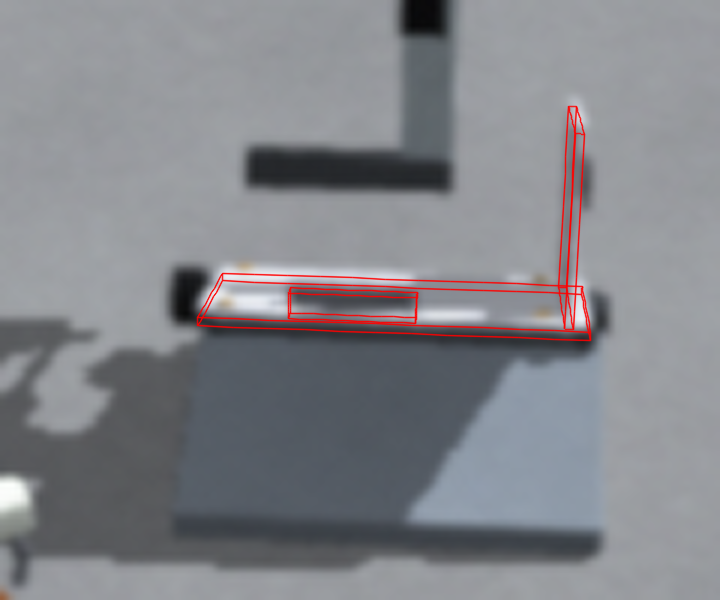

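View pics/q_wrist.png

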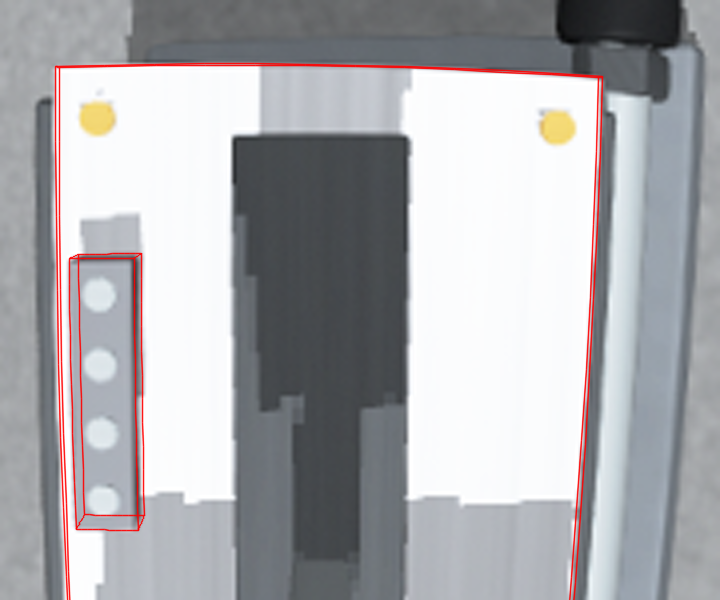

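View pics/q_scene.png

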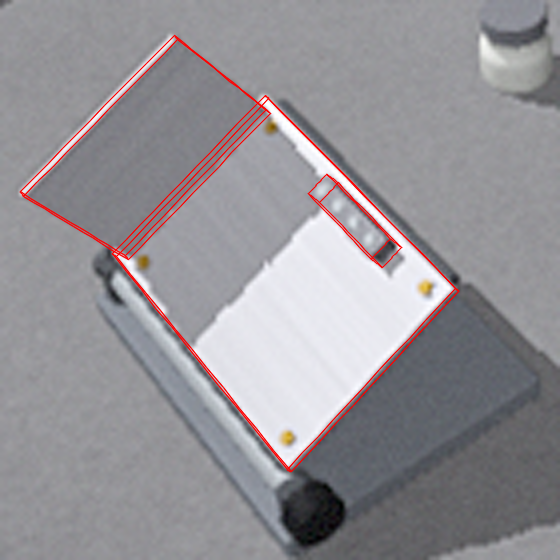

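```bash
python3 - <<'E'
from fit2 import *
def g(q):
    yaw,tilt,roll=q[9:12];e=[]
    for i,n in enumerate(('scene','side','wrist')):
        e.append(f(np.r_[q[3*i:3*i+3],yaw,tilt,roll],(n,)))
    # prior: translations agree within 2mm ; roll small .5deg
    T=q[:9].reshape(3,3);e.append(((T-T.mean(0))/.002*.7).ravel());e.append([roll*100/.5])
    return np.concatenate(e)
r=least_squares(g,[.54,-.235,.078]*3+[.9,.267,0],x_scale=.1)
J=r.jac;cov=np.linalg.inv(J.T@J)*.5**2
print(np.round(r.x[:9].reshape(3,3),4),np.round(r.x[9:]*100,2),np.round(np.sqrt(np.diag(cov))[9:]*100,2))
print(np.round(r.fun[:-10],1))
for i in range(3):
    R=RP(*(r.x[9:]*100));print(np.round(R@[0,.08,.004]+r.x[3*i:3*i+3],4))
E
```

```text
[[ 0.5412 -0.235   0.0777]
 [ 0.5406 -0.2366  0.0796]
 [ 0.5409 -0.2357  0.078 ]] [8.901e+01 2.751e+01 2.000e-02] [0.16 0.42 0.22]
[ 0.2 -0.6 -0.  -0.4 -0.   0.4 -0.3  0.5  0.5  0.7 -0.4 -0.4 -0.2  0.2
  0.3 -0.1 -0.3 -0.7 -0.4 -0.8 -0.1  0.1 -0.4  0.4  1.1  1.1  0.6 -0.7]
[ 0.4612 -0.2355  0.0813]
[ 0.4606 -0.2371  0.0832]
[ 0.4608 -0.2361  0.0816]
```

```bash
cat > pose.py <<'E'
from fitp import *
class Cmd:
    def __init__(s): s.R=down(-70); s.t=np.array([.5718,.1904,.257])
    def go(s,v,w): s.t=s.t+s.R@np.array(v,float); s.R=s.R@Ro.from_rotvec(w,degrees=True).as_matrix()
    def to(s,R,t): return rel(s.R,s.t,R,t)
CORN=np.array([.4609,-.236,.0818])
def tgt(off,yaw=89.,tilt=27.2,roll=0,c=CORN):
    R=RP(yaw,tilt,roll); return toolR(R), c+R@(np.array([0,-.0164,.073])+off)
def insq(R,t,yaw=89.,tilt=27.2,c=CORN): # heel in corner frame, given tcp
    return RP(yaw,tilt).T@(t-c)-[0,-.0164,.073]
c=Cmd(); c.go([0,-.101,.230],[0,0,0]); c.go([.062,-.101,.212],[19.6,26.4,4.7])
E
python3 - <<'E'
from pose import *
print(c.t,insq(0,c.t)); s=read_state(); print(s['position'],insq(0,s['position']))
print(c.to(*tgt([0,-.012,.012])))
print(np.round(c.R-s['tcp_rot'],4))
E
```

```text
[ 0.53315499 -0.29403221  0.195     ] [ 0.00125813 -0.05685679  0.05362788]
[ 0.53299972 -0.29332342  0.19479064] [ 0.00179033 -0.05668917  0.05311898]
(array([ 0.042 , -0.0446,  0.0001]), array([0.94, 0.52, 0.42]))
[[ 0.0004  0.     -0.0009]
 [ 0.0003 -0.001   0.0001]
 [ 0.0002 -0.     -0.0003]]
```

Emit:
play_rows([
  [[0.007,-0.007,0,0.2,0.1,0.1,0],[0.014,-0.015,0,0.4,0.2,0.2,0],[0.021,-0.022,0,0.6,0.3,0.3,0],[0.028,-0.03,0,0.8,0.4,0.4,0],[0.035,-0.037,0,0.9,0.5,0.4,0],[0.042,-0.045,0,0.9,0.5,0.4,0],[0.042,-0.045,0,0.9,0.5,0.4,0],[0.042,-0.045,0,0.9,0.5,0.4,0]],
])

```text
time_s: 9.55
position: [0.4882, -0.2754, 0.1569]
tcp_rot: [[0.008, 1.0, -0.015], [0.457, -0.017, -0.889], [-0.89, 0.0, -0.457]]
force: [0.3, 0.1, -3.0]
opening: 0.111
```

```bash
echo "c.go([.042,-.045,0],[.9,.5,.4])" >> pose.py
python3 - <<'E'
from pose import *
import pickle
s=read_state();print({k:np.round(v,4).tolist() for k,v in s.items() if k in('time_s','position','tcp_rot','force','moment')}); print(insq(0,s['position']),insq(0,c.t))
D={}
for n in ['scene','side','wrist']: D[n]=cap(n,n+'5.png')
pickle.dump(D,open('D5.pkl','wb'))
cv2.imwrite('pics/c9.png',crop(D['side'],240,85,340,165,7))
cv2.imwrite('pics/c9s.png',crop(D['scene'],110,205,250,345,4))
cv2.imwrite('pics/c9w.png',crop(D['wrist'],200,80,380,270,4)[:600])
E
```

```text
{'time_s': 9.55, 'position': [0.4882, -0.2754, 0.1569], 'tcp_rot': [[0.0082, 0.9998, -0.0153], [0.4567, -0.0174, -0.8894], [-0.8896, 0.0003, -0.4568]], 'force': [0.3084, 0.1094, -3.0253], 'moment': [-0.5299, 0.1078, 0.0062]}
[-0.00024455 -0.01155573  0.01158976] [ 0.0001422  -0.01156     0.01196308]
```

View pics/c9.png

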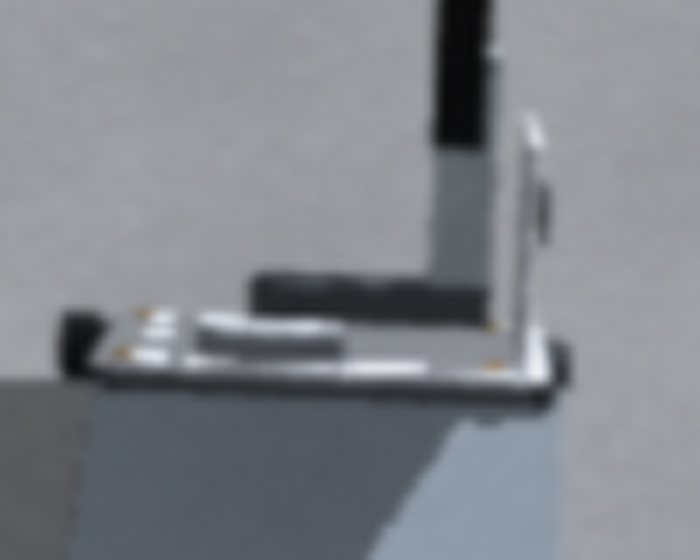

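View pics/c9s.png

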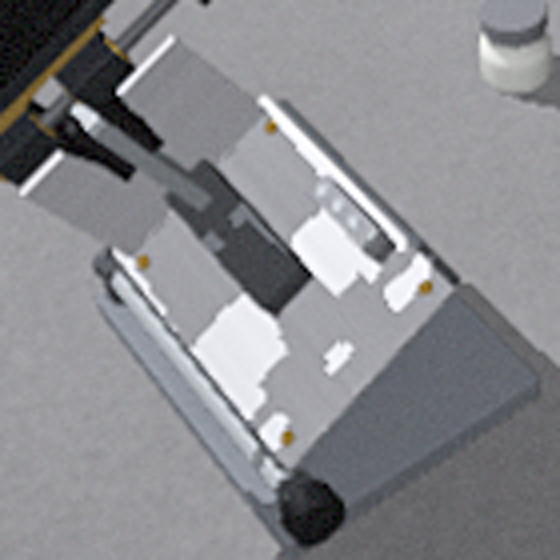

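View pics/c9w.png

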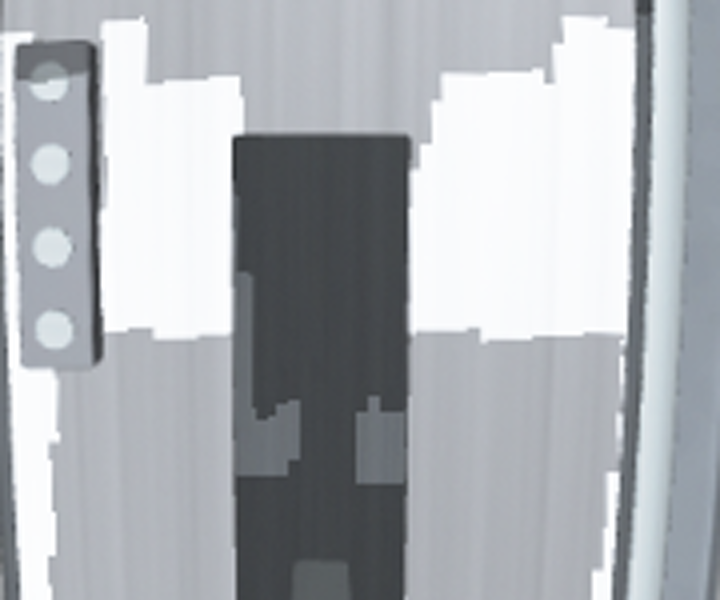

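```bash
python3 - <<'E'
from h import *
import pickle
D=pickle.load(open('D5.pkl','rb'))
a=crop(D['wrist'],185,60,245,260,4);b=crop(D['wrist'],330,60,400,260,4)
a=cv2.resize(a,None,fx=1.4,fy=.75);b=cv2.resize(b,None,fx=1.4,fy=.75)
cv2.imwrite('pics/c10.png',np.hstack([a,b]))
p=D['wrist']['pixels'].astype(int).sum(2)
for v in (90,110,130,150,170,190,210,225,240):
    print(v,'L',p[v,192:212].tolist(),'R',p[v,345:366].tolist())
E
```

```text
90 L [497, 493, 467, 344, 302, 329, 333, 335, 653, 752, 751, 749, 717, 652, 643, 626, 426, 400, 400, 445] R [756, 756, 754, 753, 753, 753, 753, 754, 756, 756, 757, 757, 758, 669, 358, 335, 339, 311, 543, 694, 689]
110 L [463, 470, 472, 374, 299, 341, 340, 353, 618, 753, 753, 665, 524, 516, 516, 517, 519, 519, 520, 519] R [756, 754, 753, 752, 751, 752, 751, 753, 754, 756, 756, 756, 751, 643, 331, 335, 318, 275, 680, 693, 678]
130 L [470, 472, 474, 475, 285, 317, 345, 343, 488, 723, 755, 694, 524, 510, 513, 517, 519, 519, 518, 519] R [754, 753, 752, 751, 751, 749, 749, 751, 753, 755, 755, 755, 718, 351, 332, 332, 296, 491, 676, 679, 668]
150 L [474, 476, 465, 462, 327, 297, 345, 344, 342, 600, 756, 756, 690, 505, 513, 514, 513, 515, 516, 516] R [753, 751, 751, 751, 748, 747, 750, 751, 753, 753, 753, 726, 512, 334, 335, 306, 406, 668, 677, 668, 654]
170 L [465, 478, 481, 476, 482, 382, 313, 342, 347, 344, 736, 756, 752, 517, 511, 510, 508, 508, 512, 511] R [545, 544, 545, 542, 537, 535, 543, 548, 549, 553, 748, 467, 335, 333, 310, 402, 670, 674, 663, 654, 637]
190 L [493, 496, 488, 484, 479, 469, 339, 304, 348, 346, 439, 703, 758, 756, 756, 756, 756, 756, 756, 754] R [536, 540, 538, 531, 532, 537, 542, 545, 547, 599, 524, 333, 335, 301, 451, 656, 671, 661, 649, 637, 608]
210 L [497, 499, 491, 487, 503, 492, 480, 434, 305, 334, 340, 372, 712, 757, 756, 757, 757, 757, 756, 756] R [538, 534, 526, 531, 534, 538, 606, 752, 731, 378, 331, 318, 337, 569, 674, 670, 657, 647, 627, 595, 578]
225 L [492, 488, 481, 477, 477, 475, 482, 500, 451, 297, 325, 337, 351, 717, 757, 757, 758, 759, 758, 756] R [531, 525, 528, 751, 752, 752, 751, 732, 376, 327, 314, 341, 570, 677, 671, 657, 643, 619, 591, 564, 506]
240 L [507, 507, 498, 485, 486, 483, 475, 475, 489, 454, 288, 321, 335, 364, 704, 759, 758, 759, 759, 759] R [523, 528, 580, 753, 752, 751, 712, 341, 323, 309, 376, 613, 680, 666, 653, 637, 613, 584, 542, 452, 480]
```

View pics/c10.png

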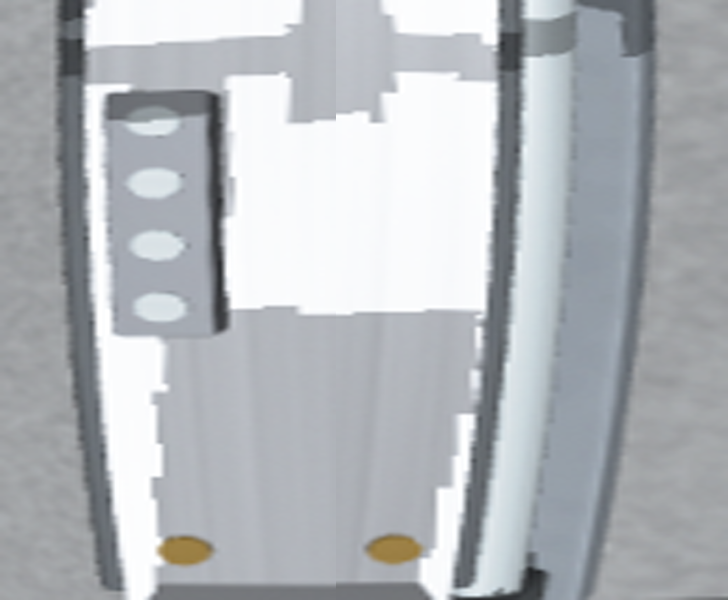

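```bash
python3 - <<'E'
from h import *
import pickle
D=pickle.load(open('D5.pkl','rb'));d=D['wrist']
p=d['pixels'].astype(int).sum(2)
for v in (118,125,135,145,155,165,175,185,195,205,215,225): print(v,'L',p[v,253:264].tolist(),'R',p[v,296:308].tolist())
def cross(v,u0,u1,thr,first=True):
    r=p[v,u0:u1].astype(float)-thr
    k=np.nonzero(r[:-1]*r[1:]<0)[0]; k=k[0] if first else k[-1]
    return u0+k+r[k]/(r[k]-r[k+1])
K=np.array(d['intrinsics']);R=cv2.Rodrigues(np.array(d['rvec']))[0]
def ray(u,v):
    x=(u-K[0,2])/K[0,0];y=(v-K[1,2])/K[1,1];r=np.hypot(x,y);return np.array([x/r*np.sin(r),y/r*np.sin(r),np.cos(r)])
def plane(pts):
    A=np.array([ray(*q) for q in pts]);u,s,vt=np.linalg.svd(A);n=vt[-1];n=n*np.sign(n[0]);return n,np.degrees(np.abs(A@n).max())
V=[90,110,130,150,170,190,210,225,240]
L=[199.66,199.72,200.24,200.79,201.51,202.4,203.5,204.53,205.53];Rr=[358.4,358.31,357.47,356.9,355.72,355.3,353.53,352.53,351.45]
nL,e1=plane(zip(L,V));nR,e2=plane(zip(Rr,V));y=np.cross(nL,nR);y/=np.linalg.norm(y)
y=y*np.sign((R.T@y)[0])
s=read_state();T=np.array(s['tcp_rot'])
print('plate -y dir world',R.T@y,'in tool',T.T@R.T@y,e1,e2)
E
```

```text
118 L [753, 754, 756, 756, 726, 191, 214, 210, 209, 212, 213] R [223, 218, 219, 216, 218, 209, 306, 515, 557, 742, 755, 756]
125 L [752, 754, 756, 756, 713, 264, 208, 206, 211, 210, 212] R [220, 214, 218, 218, 221, 213, 557, 736, 752, 753, 754, 756]
135 L [753, 756, 756, 756, 687, 342, 261, 207, 204, 210, 209] R [218, 215, 214, 215, 222, 208, 643, 753, 752, 753, 754, 756]
145 L [753, 756, 756, 756, 683, 394, 245, 204, 206, 209, 213] R [217, 217, 216, 214, 217, 236, 590, 752, 751, 753, 754, 755]
155 L [754, 756, 756, 757, 721, 460, 316, 323, 325, 327, 243] R [215, 212, 215, 214, 214, 280, 582, 751, 750, 753, 754, 754]
165 L [548, 559, 562, 566, 563, 367, 321, 325, 323, 327, 232] R [207, 215, 212, 213, 214, 229, 379, 541, 541, 552, 554, 553]
175 L [547, 557, 563, 566, 563, 334, 319, 321, 323, 327, 227] R [211, 215, 213, 212, 212, 240, 442, 536, 539, 548, 551, 549]
185 L [548, 560, 562, 567, 562, 340, 321, 325, 326, 329, 336] R [329, 338, 333, 329, 338, 302, 539, 534, 540, 544, 548, 543]
195 L [548, 553, 561, 560, 560, 385, 314, 329, 330, 332, 332] R [335, 341, 330, 335, 336, 329, 538, 529, 538, 546, 543, 538]
205 L [546, 554, 561, 564, 565, 445, 209, 203, 202, 202, 203] R [208, 208, 205, 206, 210, 350, 531, 531, 538, 542, 541, 539]
215 L [546, 550, 555, 562, 564, 441, 207, 206, 203, 205, 202] R [200, 207, 199, 205, 200, 337, 528, 531, 538, 538, 543, 534]
225 L [545, 549, 555, 558, 561, 554, 223, 200, 199, 200, 201] R [205, 204, 202, 207, 205, 420, 526, 531, 536, 538, 537, 528]
plate -y dir world [ 0.99980496 -0.01969868 -0.00141553] in tool [8.91354007e-04 9.99992643e-01 3.73080175e-03] 0.017823854090405825 0.06709770472642769
```

Emit:
play_rows([
  [[0.003,0,0,0.2,0,0,0],[0.006,0,0,0.2,0,0,0],[0.008,0,0,0.2,0,0,0],[0.009,0,0,0.2,0,0,0],[0.009,0,0,0.2,0,0,0]],
])

```text
time_s: 10.2
position: [0.4881, -0.2708, 0.1488]
tcp_rot: [[0.007, 1.0, -0.018], [0.457, -0.02, -0.889], [-0.889, -0.002, -0.457]]
force: [0.5, -0.2, -3.8]
opening: 0.114
```

```bash
echo "c.go([.009,0,0],[.2,0,0])
def st():
    s=read_state();T=np.array(s['tcp_rot']);print(s['time_s'],'F tool',np.round(T.T@s['force'],2),'M tool',np.round(T.T@s['moment'],3),'heel',np.round(insq(0,s['position'])*1000,2),'cmd',np.round(insq(0,c.t)*1000,2),'rot err',np.round(Ro.from_matrix(c.R.T@T).as_rotvec(degrees=True),2),'op',round(s['opening']*87,2))
    return s" >> pose.py
python3 - <<'E'
from pose import *
st()
E
```

```text
10.2 F tool [3.26 0.52 1.91] M tool [ 0.054 -0.52  -0.173] heel [  0.06 -11.42   2.27] cmd [  0.14 -11.56   2.96] rot err [-0.    0.02 -0.02] op 9.91
```

Emit:
play_rows([
  [[0.001,0,0,0,0,0,0],[0.0015,0,0,0,0,0,0],[0.0015,0,0,0,0,0,0]],
])

```text
time_s: 10.5
position: [0.4883, -0.2708, 0.1481]
tcp_rot: [[0.008, 1.0, -0.018], [0.456, -0.02, -0.89], [-0.89, -0.001, -0.456]]
force: [-2.1, -0.7, 0.5]
opening: 0.11
```

```bash
echo "c.go([.0015,0,0],[0,0,0])">>pose.py; python3 -c "
from pose import *
st()"
```

```text
10.5 F tool [-0.77 -2.06  0.46] M tool [ 0.051 -0.447 -0.274] heel [ -0.23 -11.59   1.65] cmd [  0.14 -11.56   1.46] rot err [-0.01 -0.04  0.03] op 9.55
```

Emit:
play_rows([
  [[0.0005,0,0,0,0,0,0],[0.001,0,0,0,0,0,0],[0.001,0,0,0,0,0,0]],
])

```text
time_s: 10.8
position: [0.4883, -0.2709, 0.148]
tcp_rot: [[0.008, 1.0, -0.018], [0.456, -0.02, -0.89], [-0.89, -0.001, -0.456]]
force: [-1.9, -3.5, 6.2]
opening: 0.11
```

```bash
echo "c.go([.001,0,0],[0,0,0])">>pose.py; python3 -c "
from pose import *
st()
capture('side');st();capture('scene');st();d=cap('wrist','wrist6.png');st()"
```

```text
10.8 F tool [-7.11 -1.82  0.38] M tool [ 0.09  -0.165 -0.545] heel [ -0.35 -11.56   1.6 ] cmd [  0.14 -11.56   0.46] rot err [-0.02 -0.08  0.05] op 9.59
10.85 F tool [-5.97 -2.53  0.76] M tool [ 0.041 -0.176 -0.539] heel [ -0.37 -11.57   1.59] cmd [  0.14 -11.56   0.46] rot err [-0.02 -0.08  0.05] op 10.06
10.9 F tool [-6.53 -2.68  0.67] M tool [ 0.039 -0.171 -0.558] heel [ -0.36 -11.57   1.61] cmd [  0.14 -11.56   0.46] rot err [-0.02 -0.08  0.05] op 9.74
10.95 F tool [-6.56 -1.54  0.02] M tool [ 0.077 -0.182 -0.509] heel [ -0.36 -11.59   1.6 ] cmd [  0.14 -11.56   0.46] rot err [-0.02 -0.08  0.05] op 9.84
```

```bash
cat >> pose.py <<'E'
def avg(n=6):
    F=[];M=[];P=[]
    for i in range(n):
        if i: capture('side')
        s=read_state();T=np.array(s['tcp_rot']);F.append(T.T@s['force']);M.append(T.T@s['moment']);P.append(insq(0,s['position'])*1000)
    print(round(s['time_s'],2),'F',np.round(np.mean(F,0),2),'sd',np.round(np.std(F,0),2),'M',np.round(np.mean(M,0),3),np.round(np.std(M,0),3),'heel',np.round(np.mean(P,0),2),'rerr',np.round(Ro.from_matrix(c.R.T@T).as_rotvec(degrees=True),2))
E
python3 -c "
from pose import *
avg(4)"
```

```text
11.1 F [-6.77 -2.38  0.48] sd [0.28 0.53 0.48] M [ 0.079 -0.189 -0.518] [0.035 0.008 0.007] heel [ -0.35 -11.57   1.58] rerr [-0.02 -0.08  0.05]
```

Emit:
play_rows([
  [[0,0,0.0006,0,0.5,0,0],[0,0,0.0013,0,1,0,0],[0,0,0.0013,0,1,0,0]],
])

```text
time_s: 11.4
position: [0.4882, -0.272, 0.1472]
tcp_rot: [[0.009, 1.0, -0.018], [0.472, -0.02, -0.881], [-0.882, -0.001, -0.472]]
force: [-1.8, -3.0, 6.6]
opening: 0.115
```

```bash
python3 -c "
from pose import *
avg(5)"
```

```text
11.6 F [-7.67 -2.25 -0.33] sd [0.59 0.35 0.34] M [ 0.064 -0.155 -0.537] [0.014 0.024 0.039] heel [ -1.66 -11.54   1.33] rerr [-0.01  0.96  0.04]
```

Emit:
play_rows([
  [[0,0,-0.0006,0,-0.5,0,0],[0,0,-0.0013,0,-1,0,0],[0,0,-0.0019,0,-1.5,0,0],[0,0,-0.0026,0,-2,0,0],[0,0,-0.0026,0,-2,0,0]],
])

```text
time_s: 12.1
position: [0.4883, -0.2698, 0.1488]
tcp_rot: [[0.008, 1.0, -0.018], [0.439, -0.02, -0.898], [-0.898, -0.001, -0.439]]
force: [-3.1, -4.1, 7.1]
opening: 0.112
```

```bash
python3 -c "
from pose import *
avg(5)"
```

```text
12.3 F [-8.7  -3.05  0.36] sd [0.32 0.6  0.32] M [ 0.086 -0.162 -0.605] [0.034 0.036 0.028] heel [  0.89 -11.57   1.79] rerr [-0.02 -1.08  0.05]
```

Emit:
play_rows([
  [[-0.0012,0,0.0008,0,0.6,0,0],[-0.0012,0,0.0016,0,1.25,0,0],[-0.0012,-0.003,0.0016,0,1.25,0,0],[-0.0012,-0.006,0.0016,0,1.25,0,0],[-0.0012,-0.008,0.0016,0,1.25,0,0],[-0.0012,-0.009,0.0016,0,1.25,0,0],[-0.0012,-0.009,0.0016,0,1.25,0,0]],
])

```text
time_s: 13.0
position: [0.4793, -0.2709, 0.1478]
tcp_rot: [[0.008, 1.0, -0.018], [0.46, -0.02, -0.888], [-0.888, -0.001, -0.46]]
force: [1.2, -3.7, 1.5]
opening: 0.112
```

```bash
echo "c.go([0,0,-.0013],[0,-1,0])
c.go([-.0012,-.009,.0016],[0,1.25,0])">>pose.py; python3 -c "
from pose import *
avg(4)
d=cap('side');cv2.imwrite('pics/s7.png',crop(d,240,85,340,165,7));cap('wrist','wrist7.png')"
```

```text
13.15 F [-2.85  1.38  2.32] sd [0.19 0.14 0.58] M [ 0.107 -0.712  0.316] [0.026 0.035 0.012] heel [-0.62 -2.66  1.55] rerr [-0.01 -0.06  0.02]
```

View pics/s7.png

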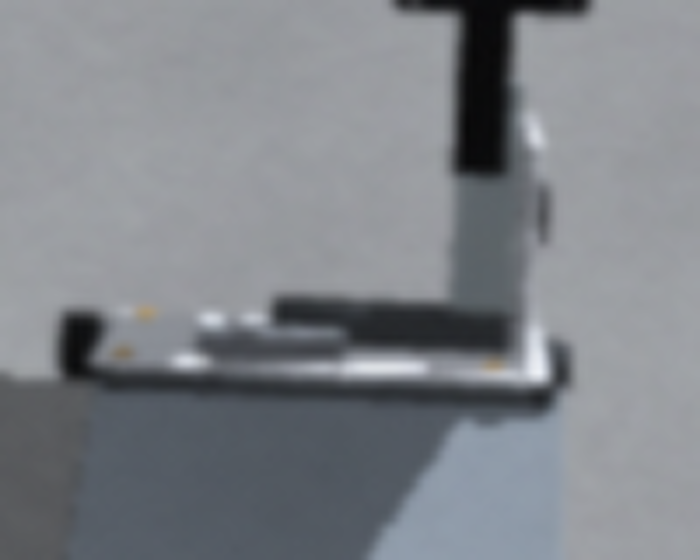

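Emit:
play_rows([
  [[0,-0.0005,0,0,0,0,0],[0,-0.001,0,0,0,0,0],[0,-0.0015,0,0,0,0,0]],
])

```text
time_s: 13.55
position: [0.4781, -0.2707, 0.1479]
tcp_rot: [[0.009, 1.0, -0.018], [0.46, -0.02, -0.888], [-0.888, -0.001, -0.46]]
force: [2.4, -4.0, 2.8]
opening: 0.111
```

```bash
echo "c.go([0,-.0015,0],[0,0,0])">>pose.py; python3 -c "
from pose import *
avg(3)"
```

```text
13.65 F [-4.25  3.06  2.24] sd [0.45 0.44 0.12] M [ 0.109 -0.72   0.539] [0.02  0.038 0.015] heel [-0.34 -1.28  1.54] rerr [-0.   -0.01  0.04]
```

Emit:
play_rows([
  [[0,-0.0005,0,0,0,0,0],[0,-0.001,0,0,0,0,0]],
])

```text
time_s: 13.85
position: [0.477, -0.2706, 0.148]
tcp_rot: [[0.009, 1.0, -0.018], [0.461, -0.02, -0.887], [-0.888, -0.001, -0.461]]
force: [3.6, -4.1, 2.8]
opening: 0.113
```

```bash
echo "c.go([0,-.001,0],[0,0,0])">>pose.py; python3 -c "
from pose import *
avg(3)"
```

```text
13.95 F [-3.97  3.31  1.91] sd [0.39 0.5  0.42] M [ 0.083 -0.606  0.638] [0.016 0.019 0.038] heel [-0.27 -0.25  1.53] rerr [-0.   -0.    0.04]
```

Emit:
play_rows([
  [[0,-0.0005,0,0,0,0,0],[0,-0.001,0,0,0,0,0]],
])

```text
time_s: 14.15
position: [0.4768, -0.2706, 0.148]
tcp_rot: [[0.01, 1.0, -0.018], [0.46, -0.021, -0.887], [-0.888, 0.001, -0.461]]
force: [6.2, -3.0, 1.3]
opening: 0.111
```

```bash
echo "c.go([0,-.001,0],[0,0,0])">>pose.py; python3 -c "
from pose import *
avg(3)
d=cap('side');cv2.imwrite('pics/s8.png',crop(d,270,85,340,145,10))
d=cap('scene');cv2.imwrite('pics/s8s.png',crop(d,110,205,220,300,6)[:600])
cap('wrist','wrist8.png')"
```

```text
14.25 F [-2.77  6.18  1.78] sd [0.3  0.2  0.55] M [ 0.081 -0.565  0.97 ] [0.024 0.039 0.022] heel [-0.26 -0.07  1.53] rerr [-0.01 -0.01  0.14]
```

View pics/s8.png

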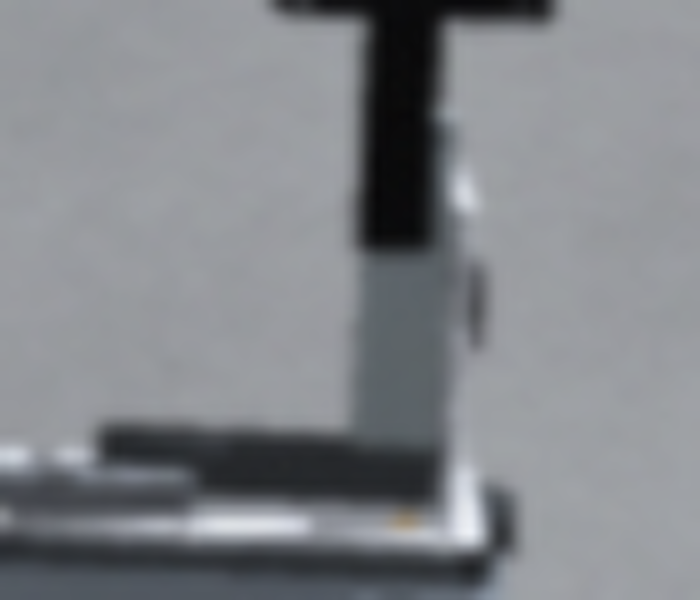

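View pics/s8s.png

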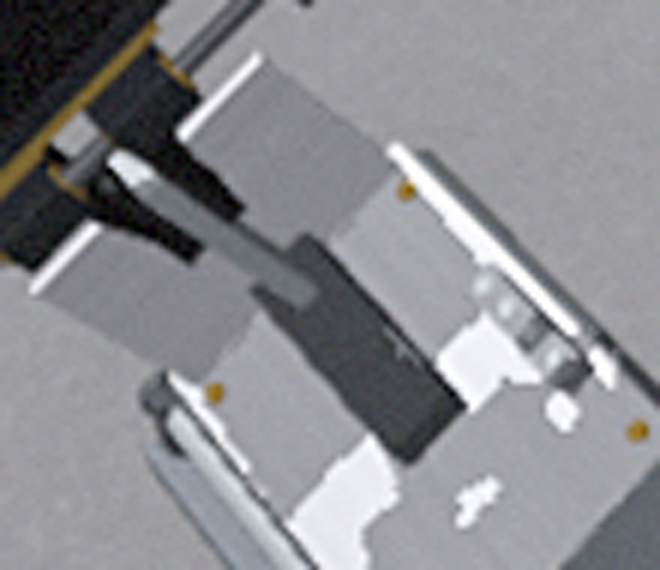

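```bash
cat > al.py <<'E'
from h import *
def align(name):
    p=cv2.imread('pics/'+name).astype(int).sum(2)
    s=capture  # unused
    return p
def run(d):
    p=d['pixels'].astype(float).sum(2);K=np.array(d['intrinsics'])
    def ray(u,v):
        x=(u-K[0,2])/K[0,0];y=(v-K[1,2])/K[1,1];r=np.hypot(x,y);return np.array([x/r*np.sin(r),y/r*np.sin(r),np.cos(r)])
    def edge(lo,hi,sgn,V):
        pts=[]
        for v in V:
            r=p[v,lo:hi];g=sgn*(r[2:]-r[:-2]);k=int(np.argmax(g))
            if g[k]<120: continue
            a=r[max(k-2,0):k+1].mean() if k>2 else r[0]; b=r[k+2:k+4].mean(); th=(r[max(k-1,0)]+r[min(k+3,len(r)-1)])/2
            seg=r[max(k-1,0):k+4]-th;c=np.nonzero(seg[:-1]*seg[1:]<=0)[0]
            if len(c)==0: continue
            c=c[0];pts.append((lo+max(k-1,0)+c+seg[c]/(seg[c]-seg[c+1]),v))
        pts=np.array(pts)
        for _ in range(4):
            A=np.array([ray(*q) for q in pts]);n=np.linalg.svd(A)[2][-1];e=np.abs(A@n)
            keep=e<max(2.5*np.median(e),.0008)
            if keep.all(): break
            pts=pts[keep]
        n=n*np.sign(n[0]);return n,len(pts),np.degrees(np.sqrt((A@n)**2).mean())
    R=cv2.Rodrigues(np.array(d['rvec']))[0]
    out={}
    V=range(95,250,3)
    pl=[edge(190,215,+1,V),edge(345,366,-1,V)]
    VB=range(120,235,3)
    sq=[edge(250,270,-1,VB),edge(290,312,+1,VB)]
    T=np.array(read_state()['tcp_rot'])
    for nm,e in (('plate',pl),('sq',sq)):
        y=np.cross(e[0][0],e[1][0]);y/=np.linalg.norm(y);w=R.T@y;w*=np.sign(w[0]);t=T.T@w
        print(nm,'in tool deg x,z',np.round(np.degrees(t[[0,2]]),2),[(q[1],round(q[2],3)) for q in e])
if __name__=='__main__':
    import pickle
    run(pickle.load(open('D5.pkl','rb'))['wrist'])
    for i in range(2): run(cap('wrist'))
E
python3 al.py
```

```text
plate in tool deg x,z [ 0.29 -0.01] [(50, np.float64(0.019)), (43, np.float64(0.018))]
sq in tool deg x,z [ 3.76 -0.2 ] [(37, np.float64(0.026)), (37, np.float64(0.021))]
plate in tool deg x,z [ 0.29 -0.05] [(47, np.float64(0.017)), (43, np.float64(0.017))]
sq in tool deg x,z [0.69 0.18] [(33, np.float64(0.017)), (39, np.float64(0.018))]
plate in tool deg x,z [ 0.27 -0.05] [(46, np.float64(0.017)), (45, np.float64(0.018))]
sq in tool deg x,z [0.65 0.18] [(34, np.float64(0.018)), (39, np.float64(0.018))]
```

View pics/wrist8.png

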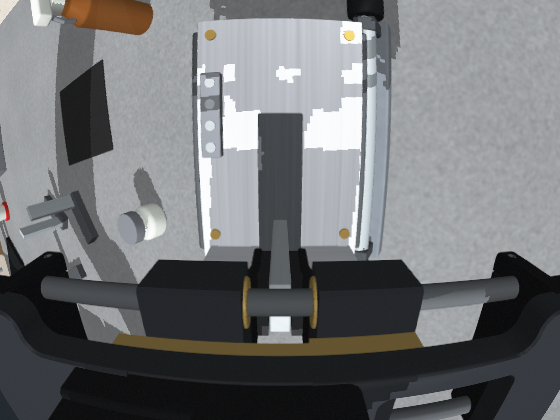

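```bash
python3 - <<'E'
import pickle
from al import *
for k in (2,3,4,5):
    d=pickle.load(open(f'D{k}.pkl','rb'))['wrist'];p=d['pixels'].astype(float).sum(2)
    # measure base far-end row and far corner columns
    col=p[95:150,278]; print(k,'end row',[int(x) for x in p[106:122,285]])
    for v in (120,140,160,180,200,220):
        r=p[v,248:312];g=np.abs(r[2:]-r[:-2]);ks=[i for i in range(1,len(g)-1) if g[i]>80 and g[i]>=g[i-1] and g[i]>g[i+1]]
        print(v,[i+249 for i in ks],end=' ')
    print()
d=cap('wrist');p=d['pixels'].astype(float).sum(2);print('now',[int(x) for x in p[106:122,285]])
E
```

```text
2 end row [141, 141, 140, 144, 141, 135, 140, 195, 279, 297, 299, 300, 299, 297, 296, 300]
120 [255, 275, 278, 296, 299] 140 [255, 278, 281, 296, 299] 160 [256, 277, 282, 294, 299] 180 [256, 264, 280, 299] 200 [256, 265, 283, 298] 220 [257, 269, 298] 
3 end row [467, 231, 150, 169, 172, 172, 172, 188, 237, 251, 252, 253, 253, 256, 253, 252]
120 [291, 301] 140 [290, 301] 160 [290, 301] 180 [258, 265, 282, 301] 200 [258, 267, 285, 300] 220 [258, 270, 284, 300] 
4 end row [579, 579, 578, 581, 577, 578, 577, 372, 213, 224, 221, 221, 225, 221, 221, 222]
120 [257, 302] 140 [258, 261, 302] 160 [258, 264, 302] 180 [258, 264, 270, 276, 301] 200 [258, 273, 290, 301] 220 [258, 273, 290, 301] 
5 end row [569, 569, 569, 568, 569, 568, 569, 400, 228, 216, 218, 217, 217, 218, 218, 214]
120 [257, 302, 304] 140 [258, 302] 160 [258, 263, 302] 180 [258, 263, 272, 275, 292, 295, 301] 200 [258, 288, 302] 220 [259, 301] 
now [564, 564, 564, 566, 563, 560, 500, 311, 219, 221, 220, 218, 218, 218, 219, 220]
```

Emit:
play_rows([
  [[0.0004,0,0,0,0,0,0],[0.0008,0,0,0,0,0,0],[0.0008,0,0,0,0,0,0]],
])

```text
time_s: 14.85
position: [0.4768, -0.2706, 0.1479]
tcp_rot: [[0.01, 1.0, -0.018], [0.46, -0.021, -0.888], [-0.888, 0.001, -0.46]]
force: [4.6, -4.6, 6.0]
opening: 0.114
```

```bash
echo "c.go([.0008,0,0],[0,0,0])">>pose.py; python3 -c "
from pose import *
avg(3)
import al
al.run(cap('wrist'))"
```

```text
14.95 F [-6.92  4.86  1.5 ] sd [0.36 0.61 0.62] M [ 0.079 -0.434  0.77 ] [0.019 0.028 0.024] heel [-0.3  -0.09  1.5 ] rerr [-0.02 -0.04  0.15]
plate in tool deg x,z [ 0.35 -0.03] [(48, np.float64(0.013)), (42, np.float64(0.018))]
sq in tool deg x,z [0.83 0.21] [(32, np.float64(0.017)), (37, np.float64(0.018))]
```

Emit:
play_rows([
  [[-0.0001,-0.0004,0,0,0,0.35,0],[-0.0002,-0.0009,0,0,0,0.7,0],[-0.0002,-0.0009,0,0,0,0.7,0]],
])

```text
time_s: 15.3
position: [0.4768, -0.2706, 0.148]
tcp_rot: [[0.025, 1.0, -0.018], [0.459, -0.027, -0.888], [-0.888, 0.014, -0.46]]
force: [8.4, -3.5, 2.4]
opening: 0.111
```

```bash
python3 -c "
from pose import *
avg(4)"
```

```text
15.45 F [-4.43  8.3   1.64] sd [0.6  0.27 0.55] M [ 0.069 -0.446  0.985] [0.041 0.01  0.05 ] heel [-0.28 -0.15  1.52] rerr [-0.05 -0.05  0.95]
```

Emit:
play_rows([
  [[0.0002,0.0009,0,0,0,-0.7,0],[0.0004,0.0018,0,0,0,-1.4,0],[0.0004,0.0018,0,0,0,-1.4,0]],
])

```text
time_s: 15.75
position: [0.4768, -0.2706, 0.1479]
tcp_rot: [[-0.005, 1.0, -0.018], [0.46, -0.014, -0.888], [-0.888, -0.012, -0.46]]
force: [1.3, -5.2, 7.1]
opening: 0.112
```

```bash
python3 -c "
from pose import *
avg(4)"
```

```text
15.9 F [-8.33  1.7   1.19] sd [0.3  0.27 0.33] M [ 0.121 -0.401  0.463] [0.026 0.014 0.047] heel [-0.34 -0.08  1.44] rerr [-0.03 -0.03 -0.66]
```

Emit:
play_rows([
  [[-0.0001,-0.0005,0,0,0,0.35,0],[-0.0002,-0.0009,0,0,0,0.7,0],[-0.0002,-0.0009,0,0,0,0.7,0]],
])

```text
time_s: 16.2
position: [0.4766, -0.2706, 0.1479]
tcp_rot: [[0.01, 1.0, -0.018], [0.46, -0.02, -0.888], [-0.888, 0.001, -0.46]]
force: [5.6, -4.1, 5.3]
opening: 0.115
```

```bash
python3 -c "
from pose import *
avg(4)"
```

```text
16.35 F [-6.63  4.98  1.24] sd [0.32 0.46 0.24] M [ 0.05  -0.414  0.529] [0.031 0.021 0.047] heel [-0.31  0.06  1.45] rerr [-0.04 -0.04  0.12]
```

Emit:
play_rows([
  [[0,0,0,0,0,0,0],[0,0,0,0,0,0,0],[0,0,0,0,0,0,0],[0,0,0,0,0,0,0],[0,0,0,0,0,0,0],[0,0,0,0,0,0,0],[0,0,0,0,0,0,0],[0,0,0,0,0,0,0],[0,0,0,0,0,0,0],[0,0,0,0,0,0,0],[0,0,0,0,0,0,0],[0,0,0,0,0,0,0]],
])

```text
time_s: 17.55
position: [0.4766, -0.2706, 0.1479]
tcp_rot: [[0.01, 1.0, -0.018], [0.46, -0.02, -0.888], [-0.888, 0.0, -0.46]]
force: [5.5, -5.3, 5.0]
opening: 0.115
```

```bash
python3 -c "
from pose import *
st()
d=cap('scene');cv2.imwrite('pics/s9s.png',crop(d,110,205,220,300,6)[:600])
d=cap('side');cv2.imwrite('pics/s9.png',crop(d,260,85,340,150,9))
st()"
```

```text
17.55 F tool [-6.88  5.56  2.31] M tool [ 0.047 -0.481  0.529] heel [-0.28  0.06  1.42] cmd [-0.1   0.94  0.9 ] rot err [-0.05 -0.04  0.11] op 10.03
17.65 F tool [-6.73  4.74  1.96] M tool [ 0.018 -0.407  0.539] heel [-0.3   0.07  1.44] cmd [-0.1   0.94  0.9 ] rot err [-0.05 -0.04  0.11] op 9.59
```

View pics/s9.png

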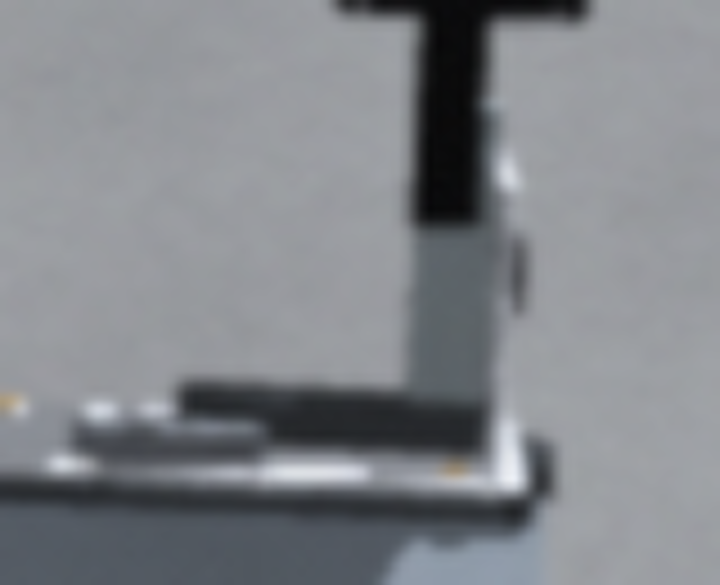

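View pics/s9s.png

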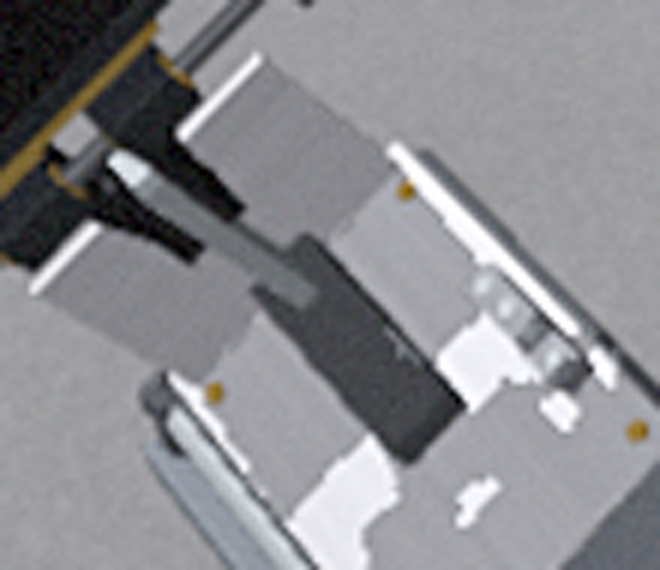

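```bash
python3 - <<'E'
from pose import *
R=RP(89,27.2)
d=cap('scene');e=cap('side');out=[]
for n,d,cc,a,k in (('scene',d,[.4612,-.2355,.0813],(110,205,220,300),6),('side',e,[.4606,-.2371,.0832],(240,85,340,155),7)):
    i=crop(d,*a,k);o=np.array(cc)
    outline(i,d,SQ,R,o+R@[0,-.05,0],k,np.array(a[:2]));outline(i,d,PL,R,o+R@[0,-.08,-.004],k,np.array(a[:2]),(0,160,0))
    cv2.imwrite(f'pics/o_{n}.png',i[:600])
E
```

```text
(no output)
```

View pics/o_scene.png

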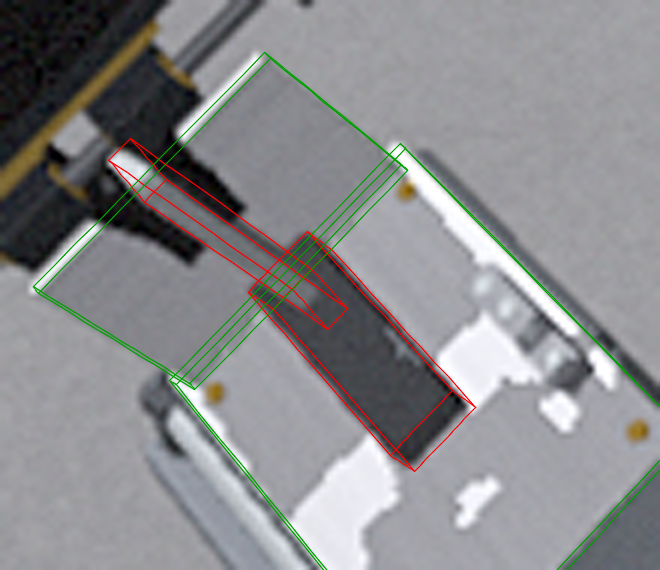

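View pics/o_side.png

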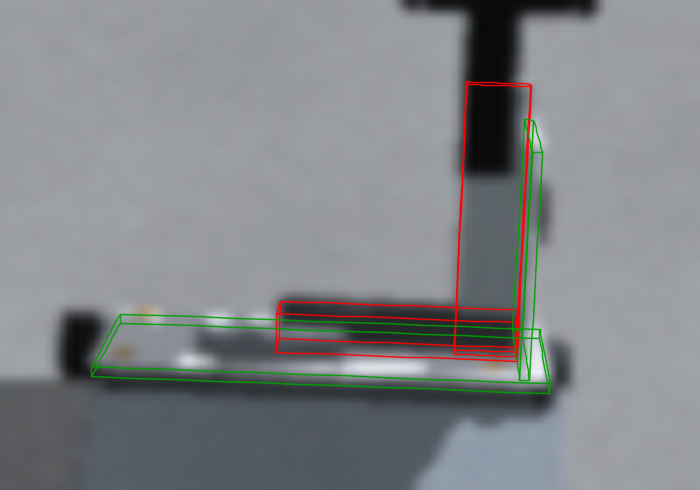

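Emit:
play_rows([
  [[0,0,0,0,0,0,0],[0,0,0,0,0,0,0],[0,0,0,0,0,0,0],[0,0,0,0,0,0,0],[0,0,0,0,0,0,0],[0,0,0,0,0,0,0],[0,0,0,0,0,0,0],[0,0,0,0,0,0,0],[0,0,0,0,0,0,0],[0,0,0,0,0,0,0],[0,0,0,0,0,0,0],[0,0,0,0,0,0,0]],
])

```text
time_s: 18.95
position: [0.4766, -0.2706, 0.1479]
tcp_rot: [[0.01, 1.0, -0.018], [0.46, -0.02, -0.888], [-0.888, 0.0, -0.46]]
force: [4.9, -3.6, 4.7]
opening: 0.115
```

```bash
python3 - <<'E'
from pose import *
st()
import al; al.run(cap('wrist'))
# after retreat (0.0,+.004) then (-.06,.03) tool:
c.go([-.06,.03,0],[0,0,0]); print(c.t)
print(c.to(down(-70),[.555,-.06,.257]))
E
```

```text
18.95 F tool [-5.76  4.95  0.99] M tool [ 0.062 -0.446  0.506] heel [-0.29  0.07  1.46] cmd [-0.1   0.94  0.9 ] rot err [-0.05 -0.04  0.11] op 10.04
plate in tool deg x,z [ 0.33 -0.01] [(48, np.float64(0.014)), (41, np.float64(0.016))]
sq in tool deg x,z [0.94 0.17] [(31, np.float64(0.019)), (35, np.float64(0.018))]
[ 0.50529295 -0.29836476  0.20068282]
(array([ 0.0602,  0.0449, -0.2384]), array([-20.75, -27.13,  -4.97]))
```

Held steadily for over 2.7 s. Retreat: off the panel first, then up.

Emit:
play_rows([
  [[-0.0005,0.002,0,0,0,0,0],[-0.003,0.006,0,0,0,0,0],[-0.01,0.012,0,0,0,0,0],[-0.022,0.02,0,0,0,0,0],[-0.036,0.026,0,0,0,0,0],[-0.05,0.03,0,0,0,0,0],[-0.06,0.03,0,0,0,0,0]],
])

```text
time_s: 19.7
position: [0.5053, -0.2978, 0.2003]
tcp_rot: [[0.006, 1.0, -0.018], [0.462, -0.019, -0.887], [-0.887, -0.003, -0.462]]
force: [0.7, -0.1, -2.8]
opening: 0.114
```

Emit:
play_rows([
  [[-0.01,0.004,-0.015,-1.5,-2,-0.4,0],[-0.013,0.01,-0.04,-3.5,-4.5,-0.8,0],[-0.012,0.015,-0.064,-5.5,-7.2,-1.3,0],[-0.008,0.019,-0.088,-7.6,-10,-1.8,0],[-0.001,0.023,-0.112,-9.7,-12.7,-2.3,0],[0.008,0.027,-0.136,-11.8,-15.5,-2.8,0],[0.019,0.031,-0.16,-13.9,-18.2,-3.3,0],[0.031,0.035,-0.184,-16,-21,-3.9,0],[0.045,0.04,-0.208,-18.2,-23.8,-4.4,0],[0.055,0.043,-0.228,-20,-26,-4.8,0],[0.06,0.045,-0.238,-20.7,-27.1,-5,0],[0.06,0.045,-0.238,-20.7,-27.1,-5,0]],
])

```text
time_s: 20.9
position: [0.5532, -0.0573, 0.2558]
tcp_rot: [[-0.005, 0.939, 0.345], [0.003, 0.345, -0.939], [-1.0, -0.004, -0.005]]
force: [0.2, -0.2, -2.3]
opening: 0.112
```

```bash
echo "c.go([-.06,.03,0],[0,0,0]);c.go([.06,.045,-.238],[-20.7,-27.1,-5])">>pose.py; python3 - <<'E'
from pose import *
s=st();print(np.round(s['position'],4),np.round(c.t,4),np.round(s['force'],1))
print(c.to(down(-70),[.5718,.1904,.257]))
E
```

```text
20.9 F tool [2.32 0.1  0.21] M tool [-0.042  0.087 -0.154] heel [239.92 -72.75  -0.61] cmd [237.68 -74.74   1.83] rot err [-0.21  0.22 -0.2 ] op 9.77
[ 0.5532 -0.0573  0.2558] [ 0.5551 -0.0604  0.257 ] [ 0.2 -0.2 -2.3]
(array([ 1.000e-04,  1.013e-01, -2.301e-01]), array([-0.04, -0.04,  0.03]))
```

Emit:
play_rows([
  [[0,0.006,-0.012,0,0,0,0],[0,0.017,-0.038,0,0,0,0],[0,0.031,-0.07,0,0,0,0],[0,0.045,-0.102,0,0,0,0],[0,0.059,-0.134,0,0,0,0],[0,0.073,-0.166,0,0,0,0],[0,0.087,-0.198,0,0,0,0],[0,0.096,-0.219,0,0,0,0],[0,0.101,-0.23,0,0,0,0],[0,0.101,-0.23,0,0,0,0]],
])

```text
time_s: 21.9
position: [0.5713, 0.1909, 0.2563]
tcp_rot: [[-0.002, 0.94, 0.342], [0.001, 0.342, -0.94], [-1.0, -0.002, -0.001]]
force: [-0.1, -0.4, -1.7]
opening: 0.112
```

Emit:
play_rows([
  [[0.01,0,0,0,0,0,0],[0.035,0,0,0,0,0,0],[0.065,0,0,0,0,0,0],[0.095,0,0,0,0,0,0],[0.125,0,0,0,0,0,0],[0.15,0,0,0,0,0,0],[0.163,0,0,0,0,0,0],[0.17,0,0,0,0,0,0],[0.17,0,0,0,0,0,0],[0.17,0,0,0,0,0,0]],
])

```text
time_s: 22.9
position: [0.5724, 0.1901, 0.0877]
tcp_rot: [[0.001, 0.94, 0.341], [0.001, 0.341, -0.94], [-1.0, 0.002, -0.0]]
force: [-0.1, 0.4, -2.9]
opening: 0.113
```

```bash
echo "c.go([0,.101,-.230],[0,0,0]);c.go([.17,0,0],[0,0,0])">>pose.py; python3 - <<'E'
from pose import *
import pickle
s=st();print(np.round(s['position'],4),np.round(c.t,4),np.round(s['force'],1))
D={n:cap(n,n+'9.png') for n in('scene','side','wrist')}
pickle.dump(D,open('D9.pkl','wb'))
p=D['wrist']['pixels'].astype(float).sum(2);print('now',[int(x) for x in p[106:122,285]])
i=[crop(D['scene'],285,150,385,250,4),crop(D['side'],220,220,310,310,4)]
h=400;cv2.imwrite('pics/m9.png',np.hstack([cv2.copyMakeBorder(x,0,h-x.shape[0],0,0,0) for x in i]))
E
```

```text
22.9 F tool [ 2.88  0.07 -0.44] M tool [-0.019  0.053 -0.148] heel [ 383.34  -87.61 -263.36] cmd [ 383.26  -86.65 -264.  ] rot err [ 0.03 -0.03  0.12] op 9.86
[0.5724 0.1901 0.0877] [0.5714 0.1903 0.0871] [-0.1  0.4 -2.9]
now [137, 138, 140, 137, 142, 141, 218, 278, 286, 288, 288, 289, 289, 291, 287, 286]
```

View pics/m9.png

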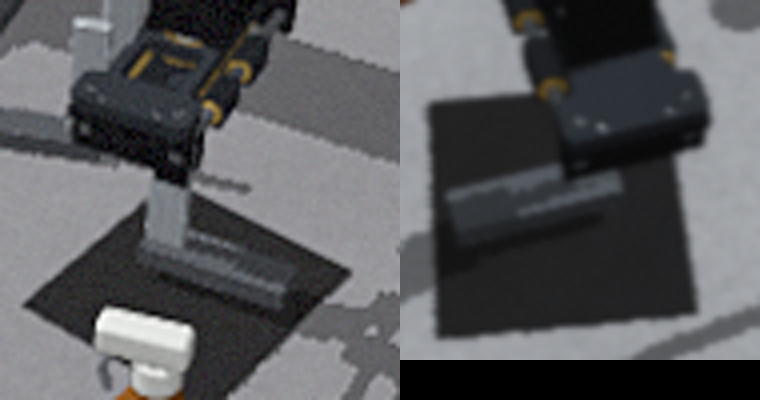

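View pics/wrist9.png

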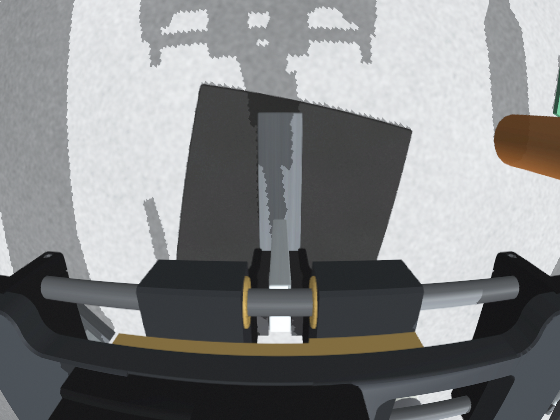

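Emit:
play_rows([
  [[0.003,0,0,0,0,0,0],[0.006,0,0,0,0,0,0],[0.008,0,0,0,0,0,0],[0.009,0,0,0,0,0,0],[0.009,0,0,0,0,0,0]],
])

```text
time_s: 23.55
position: [0.5711, 0.1903, 0.0774]
tcp_rot: [[-0.001, 0.94, 0.341], [0.0, 0.341, -0.94], [-1.0, -0.001, -0.001]]
force: [0.6, 0.4, -1.9]
opening: 0.112
```

```bash
echo "c.go([.009,0,0],[0,0,0])">>pose.py; python3 - <<'E'
from pose import *
avg(3)
E
```

```text
23.65 F [ 3.12  0.29 -0.1 ] sd [0.91 0.54 0.48] M [ 0.005  0.058 -0.148] [0.008 0.02  0.01 ] heel [ 378.86  -86.49 -272.52] rerr [-0.01  0.   -0.01]
```

Emit:
play_rows([
  [[0.0005,0,0,0,0,0,0],[0.001,0,0,0,0,0,0],[0.001,0,0,0,0,0,0]],
])

```text
time_s: 23.95
position: [0.5713, 0.1903, 0.0767]
tcp_rot: [[-0.001, 0.94, 0.341], [0.0, 0.341, -0.94], [-1.0, -0.001, -0.001]]
force: [-0.4, -0.2, -3.0]
opening: 0.109
```

```bash
echo "c.go([.001,0,0],[0,0,0])">>pose.py; python3 - <<'E'
from pose import *
avg(3)
E
```

```text
24.05 F [ 3.09 -0.16  0.16] sd [0.48 0.24 0.32] M [-0.023  0.021 -0.15 ] [0.044 0.005 0.014] heel [ 378.47  -86.57 -273.23] rerr [ 0.  0. -0.]
```

Emit:
play_rows([
  [[0.0004,0,0,0,0,0,0],[0.0008,0,0,0,0,0,0],[0.0008,0,0,0,0,0,0]],
])

```text
time_s: 24.35
position: [0.5715, 0.1903, 0.0766]
tcp_rot: [[-0.0, 0.94, 0.341], [0.001, 0.341, -0.94], [-1.0, -0.0, -0.001]]
force: [-1.2, 1.0, 2.3]
opening: 0.112
```

```bash
echo "c.go([.0008,0,0],[0,0,0])">>pose.py; python3 - <<'E'
from pose import *
avg(3)
E
```

```text
24.45 F [-3.32 -0.82 -0.14] sd [0.74 0.38 0.96] M [ 0.015  0.085 -0.399] [0.008 0.035 0.021] heel [ 378.47  -86.81 -273.41] rerr [-0.   -0.01  0.04]
```

Emit:
play_rows([
  [[0.0004,0,0,0,0,0,0],[0.0008,0,0,0,0,0,0],[0.0008,0,0,0,0,0,0]],
])

```text
time_s: 24.75
position: [0.5718, 0.1904, 0.0765]
tcp_rot: [[0.0, 0.94, 0.341], [0.001, 0.341, -0.94], [-1.0, 0.001, -0.001]]
force: [-1.0, 0.9, 8.8]
opening: 0.116
```

```bash
echo "c.go([.0008,0,0],[0,0,0])">>pose.py; python3 - <<'E'
from pose import *
avg(3)
E
```

```text
24.85 F [-9.09 -1.14 -0.7 ] sd [0.33 0.61 0.64] M [ 0.012  0.206 -0.669] [0.037 0.023 0.03 ] heel [ 378.51  -87.   -273.5 ] rerr [-0.   -0.01  0.07]
```

Emit:
play_rows([
  [[-0.0005,0,0,0,0,0,0],[-0.001,0,0,0,0,0,0],[-0.001,0,0,0,0,0,0.014],[-0.001,0,0,0,0,0,0.02],[-0.001,0,0,0,0,0,0.03],[-0.001,0,0,0,0,0,0.05],[-0.001,0,0,0,0,0,0.06],[-0.001,0,0,0,0,0,0.06],[-0.001,0,0,0,0,0,0.06]],
])

```text
time_s: 25.75
position: [0.5714, 0.1903, 0.0761]
tcp_rot: [[-0.001, 0.94, 0.341], [0.0, 0.341, -0.94], [-1.0, -0.001, -0.001]]
force: [0.6, 0.4, -0.2]
opening: 0.599
```

```bash
echo "c.go([-.001,0,0],[0,0,0])">>pose.py; python3 - <<'E'
from pose import *
st();cap('wrist','wrist10.png')
E
```

```text
25.75 F tool [ 0.17  0.72 -0.14] M tool [ 0.021  0.052 -0.081] heel [ 378.18  -86.6  -273.77] cmd [ 378.42  -86.64 -273.43] rot err [ 0. -0. -0.] op 52.12
```

View pics/wrist10.png

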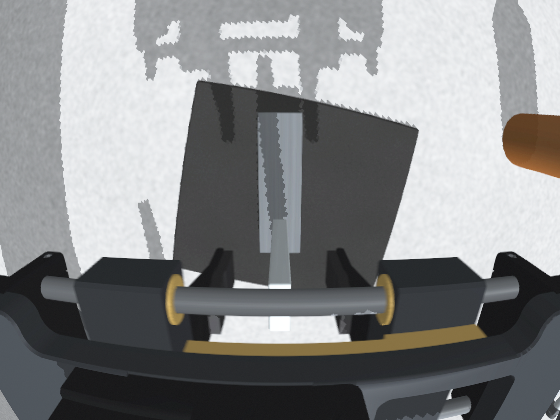

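Released; the square stands. Rise straight up.

Emit:
play_rows([
  [[-0.005,0,0,0,0,0,0.06],[-0.02,0,0,0,0,0,0.06],[-0.045,0,0,0,0,0,0.06],[-0.075,0,0,0,0,0,0.06],[-0.105,0,0,0,0,0,0.06],[-0.135,0,0,0,0,0,0.06],[-0.16,0,0,0,0,0,0.06],[-0.17,0,0,0,0,0,0.06],[-0.17,0,0,0,0,0,0.06]],
])

```text
time_s: 26.7
position: [0.5723, 0.1904, 0.2479]
tcp_rot: [[0.003, 0.94, 0.341], [0.001, 0.341, -0.94], [-1.0, 0.003, 0.0]]
force: [-0.2, 0.4, 0.3]
opening: 0.688
```

```bash
python3 - <<'E'
from pose import *
import pickle
C={n:cap(n,n+'11.png') for n in('scene','side','wrist')}
r=trace('wrist','square');print([(round(q['p'],2),q['at'],int(q['mask'].sum())) for q in r])
M=[q for q in r if 200<q['at'][0]<350][0]['mask'].astype(float)
def cost(p):
    R=Ro.from_euler('z',p[2]*10,degrees=True).as_matrix()
    m=render(C['wrist'],SQ,R,[p[0]/10,p[1]/10,.004],fish=True);return 1-np.minimum(m,M).sum()/np.maximum(m,M).sum()
p0=np.array([6.027,2.042,11.03]);r=minimize(cost,p0,method='Nelder-Mead',options=dict(initial_simplex=[p0]+[p0+d for d in np.eye(3)*[.05,.05,.2]]))
print(r.x/[10,10,.1],r.fun)
for n in ('scene','side'):
  a0=pickle.load(open('D0.pkl','rb'))[n]['pixels'].astype(int)
  for th in ('bottle','jar','board'):
    q=trace(n,th);print(n,th,[(round(x['p'],2),np.round(x['at']).tolist()) for x in q[:1]])
s=st()
i=[crop(C['scene'],285,150,385,250,4),crop(C['side'],220,220,310,310,4)]
cv2.imwrite('pics/m11.png',np.hstack([cv2.copyMakeBorder(x,0,400-x.shape[0],0,0,0) for x in i]))
E
```

```text
[(0.98, [119.9, 241.7], 923), (0.73, [279.8, 160.3], 2239), (0.48, [199.6, 254.4], 125)]
[  0.60359233   0.20261635 110.18018996] 0.05699642827477369
scene bottle [(0.92, [320.0, 257.0])]
scene jar [(0.62, [236.0, 216.0])]
scene board [(0.82, [319.0, 330.0])]
side bottle [(0.88, [215.0, 196.0])]
side jar [(0.96, [326.0, 206.0])]
side board [(0.93, [194.0, 189.0])]
27.2 F tool [ 0.04 -0.06 -0.12] M tool [-0.017  0.05  -0.067] heel [ 455.51  -86.54 -123.06] cmd [ 378.42  -86.64 -273.43] rot err [ 0.    0.01 -0.06] op 59.87
```

View pics/m11.png

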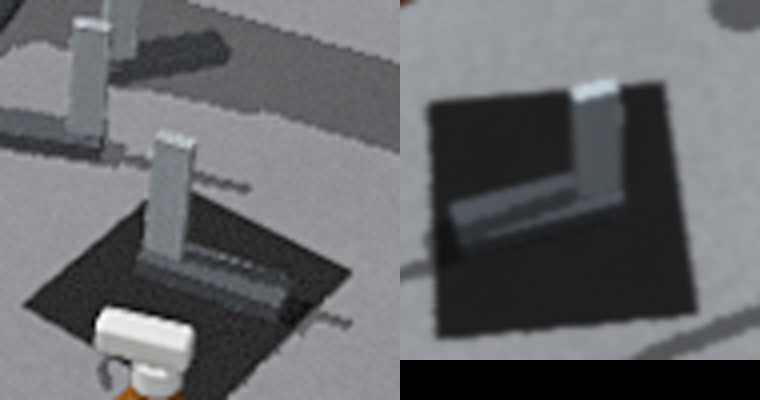

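View pics/scene11.png

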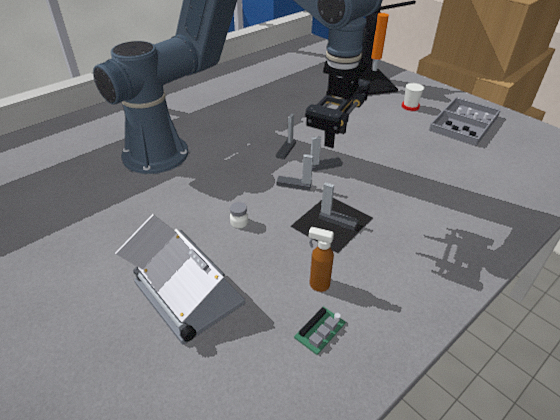

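The square stands upright on the mat at its starting place (scene px ~330,215). The bottle, jar and board have not moved, and the gripper is clear.

```bash
python3 -c "
from rig import *
print(hand_in())"
```

```text
the job is handed in; nothing more can be done
None
```

I checked the panel with the square on the mat, the farthest from the robot of the four similar ones, then set it back on the mat and handed in at about 27 s.

**In the corner:** I pressed the square into the corner near the middle of the panel with about 9 N on the plate and 5 N against the panel. It was held still from 16.2 to 18.95 s, about 2.7 s.
- **Tilt:** I trimmed the tilt to the plate by about 0.25° with a small contact sweep.
- **Seating:** Rocking the wrist 0.7° each way did not shift the tool, so I take the blade as flush with the panel. Model overlays in the scene and side pictures matched within about 1 pixel. No camera could look directly into the gap, so this rests on the forces and overlays.
- **Disagreement:** The wrist picture showed the base and plate directions differing by about 0.2° in yaw and 0.4–0.6° in pitch. I put this down to measurement noise and did not correct it.

**Back on the mat:** The square was lowered until it touched, pressed to about 12 N, eased off and released. It stands upright within about 2 mm and 0.1° of where it started. The bottle, jar and board show within a few pixels of where they were. The gripper is clear, with no contact force at the last reading.

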